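# Lever a heavy die block up onto its spring shoes

### The job

Take the red-handled pry bar, put its toe under the yellow lug of the heavy die block with the bar lying across the brass ridge of the fulcrum block, and push the handle down gently until both brass spring shoes have slid right in under the block's side ledges; stop there, because just above that height the ledges meet hard stops that must not be strained. Then let the block settle on the shoes, draw the bar out and lay it flat on the bench, clear of the block and the fulcrum. Do not touch the block with the robot itself and leave the small cream dish where it is.

Things in the scene. Friction and masses are not known exactly. Their poses are not given: they have to be found in the camera images.
- die_block: heavy dark iron die block, 4.5 to 6.7 kg, loose on the bench; foot 120 (x) x 110 (y) x 42 mm high, top at 102 mm; origin under the foot's centre, z up; its front with the yellow lug faces its -x. It tips up about the foot's rear lower edge, 60 mm behind the origin. A ledge 30 mm long, 28 to 42 mm high, sticks out 17 mm from each side of the foot, 35 mm before the origin
- catch_frame: grey frame fixed to the bench round the block's sides and back, up to 61 mm high, 226 mm wide; holds a spring shoe beside each ledge and a hard stop over it. A shoe passes under once its ledge is up 4 to 8 mm (differs, hidden); the stop is met 2.5 mm higher, where the bar's force on the lug (20 to 45 N when lifting) climbs; over 65 N is straining it. Origin and axes: the block's at the start
- lug (a point): middle of the front lower edge of the yellow lug of the die block, 85 mm above the bench; the lug is 50 mm wide (y), 15 mm thick, and its flat underside runs 35 mm from this edge in the point's +x, towards the block's foot. Axes as the die block's; the bar goes in along +x
- ridge (a point): middle of the top line of the brass half-round ridge (radius 8 mm, 70 mm long along the point's y) of the aluminium fulcrum block fixed to the bench in front of the lug, 72 mm above the bench and 25 to 40 mm before the lug's edge; block 50 x 70 mm
- bar_grip (a point): grasp point of the loose pry bar, in its red handle, half-way up (9 mm above its flat underside). The point's x runs along the bar to its toe, z up. Bar 242 mm long, 0.35 kg: red handle 24 wide x 18 high, from 80 mm behind this point to 40 mm ahead of it; then a steel blade 20 wide, 8 thick, flush with the underside, to the toe 160 mm ahead of this point. It balances about 10 to 20 mm ahead of this point
- shoe_left (a joint): travel in m of the brass spring shoe at the block's own +y side: under 0.002 while it waits against the ledge's outer face, about 0.014 when right in under the ledge; its spring pushes it in with 3 to 4 N as soon as the ledge is high enough. It lies inside the grey bracket; its orange-headed pin, standing out of the bracket's outer side, is drawn inward with it
- shoe_right (a joint): the same for the shoe at the block's own -y side
- flux_dish: small cream ceramic dish, 60 mm wide, 26 mm high, a bystander; origin under its centre

How it is judged:
By the outcome, as a careful person would: the job done as asked, in the order asked, and still so for the second after the job is handed in, with the robot touching nothing.
It also fails if it takes over 72 s, if anything falls off the work surface, if the arm or the gripper's body presses on something with over 40 N, if the wrist force passes 120 N, or if a joint passes its speed limit or range.

### The arm

A 7-joint arm with a two-finger parallel gripper is mounted at the origin on a cart in front of the work surface, level with it; the furniture and walls round the work are solid. World frame = base frame: x ahead of the robot, y to its left, z up, the work surface at z = 0. Lengths are in m, angles in rad, forces in N, time in s.
With the tool pointing down it reaches from about 0.425 to 0.875 m from the base axis. Payload 4.7 kg.
Tool frame: the origin (TCP) lies on the centre line of the jaws, within the pads' length; the fingertips stand ahead of it and the grasp point (between the pads) lies 2 mm behind it (nose_length is the z of the fingertips in the tool frame, in m); z points along the fingers, y is the line along which they close (so a half turn about z gives the same grasp; the last joint's range is limited). The gripper opens to 87 mm and grips with 3 to 60 N. Pads are 19 mm wide; open, the fingers measure 117 mm over their backs; the gripper's body (75 mm by 190 mm) begins 51 mm behind the grasp point.
Start: joints at [1.2, 0.321, -0.07, 1.45, 0.023, 1.371, -0.057], TCP at [0.244, -0.602, 0.24] pointing down, gripper open.
Joint ranges: [-2.86, 2.86], [-0.3, 2.09], [-1.38, 1.24], [0.06, 2.45], [-1.56, 4.7], [0.09, 2.05], [-2.69, 2.69]. Speed limits (rad/s): [2.57, 2.57, 3.14, 3.14, 3.14, 3.14, 3.14].

### API

Orientations are given as a rotation vector (axis times angle).
In Python, from bench import * gives the robot as it stands.
- The arm moves only by the tool send_rows, never from a script. Its arguments are lists of equal length, an entry for each row: "xyz": the shift along the tool's x, y, z in mm, a list of three; "dr": the turn, a rotation vector about the tool's x, y, z in rad, a list of three. A call has exactly 10 rows; each row is the pose to reach, as a shift and turn from the pose commanded when the call began, along the tool's axes at that moment; what a row does not reach only later rows make up. A row lasts 1/12 s, in which the tool goes at most 41.7 mm and 7.16 degrees, less where a joint would pass 70% of its speed; a pose out of reach is approached as far as the arm can. A call with a gripper value outside its range is refused whole. "jaw" is the finger opening in mm, from 0 to 87, set as the call begins (left out, the last holds). The fingers move at their own pace and stop on an object; "grip_force" is the grip in N (left out, the last holds). Time passes only in rows, so rows that repeat a pose let the fingers close, or fill a call up. It gives the time, the measured TCP pose, the force, the opening and the grip force at its end, in the units of the state.
- get_state(): the state, without advancing time (a new reading comes with each control period).
- get_image(name): name is "scene" or "side" or "wrist"; returns the picture (420x560x3 uint8, red, green, blue); there is no depth.
- calibration(name): a dict with "vfov" (degrees; the focal length in pixels is half the picture's height over the tangent of half this angle, whatever the lens; pixels are square), "cx", "cy" (the principal point, pixels), "rvec" (rotation vector, rad) and "tvec" (3), from world to camera coordinates, as OpenCV has them; the wrist camera has in their place "hand_eye" (4x4, takes a point from camera to tool coordinates, whose origin is the TCP and whose axes are the flange's). Camera axes: x right, y down, z forward; pixel columns grow to the right and rows downward; lengths in m; the calibration is good to about 2 mm. A picture is of the moment at which its call begins: read the wrist's pose just before it. calibration takes no time and is no camera call.
- close_job(): hands the job in; it is judged then, once.
The state is a dict: "time": time; "joint_positions": joint angles; "qd": joint speeds; "joint_torque": joint torques, N m; "position": TCP position; "tool_rot": TCP orientation; "ft_force": force on the tool from outside, world axes, zero at the start; "torque": the same for the moment, N m; "grip_width": opening from 0.0 (shut) to 1.0 (fully open); "grip_force": force on a finger pad.
Only numpy, scipy, OpenCV 4.12 (cv2) and the standard library are available. Lean on these libraries where they do the work, as an engineer would, in place of code of your own. Each camera call takes 0.05 s, during which the arm holds its last target. There are 200 camera calls.

## Working session

There is one attempt and no reset: what is moved stays moved. The work goes in short steps, Python scripts to look and compute and a tool call to move; the robot and the scene stay as the last step left them, time stands still between calls to the robot, and variables do not carry over. Pictures are saved under pics/ and viewed, at most 10 in all, crops included, and the job is handed in when it is done.

Besides the shell and the picture viewer there is one more tool, called after "Request:" as name(argument=value, ...) on one line, values as JSON. send_rows: Moves the arm, as the interface text tells. Its arguments: {"type":"object","properties":{"xyz":{"type":"array"},"dr":{"type":"array"},"jaw":{"type":"number"},"grip_force":{"type":"number"}},"required":["xyz","dr"]}

```bash
ls; mkdir -p pics; python3 - <<'E'
from bench import *
import cv2,numpy as np
s=get_state();print({k:np.round(v,4).tolist() for k,v in s.items()})
for n in("scene","side"):
    im=get_image(n);cv2.imwrite(f"pics/{n}0.png",im[:,:,::-1]);print(n,calibration(n))
print(calibration("wrist"))
import bench;print([x for x in dir(bench) if x[0]!='_'])
E
```

```text
pics
{'time': 0.0, 'joint_positions': [1.2001, 0.3218, -0.0701, 1.4517, 0.0226, 1.3708, -0.0569], 'qd': [0.001, 0.0004, -0.0025, -0.0007, -0.0012, -0.0013, -0.0016], 'joint_torque': [0.0002, -49.1286, -0.4038, -31.2529, -0.0639, 0.0438, 0.0002], 'position': [0.2437, -0.602, 0.2384], 'tool_rot': [-3.0818, -0.6004, 0.0007], 'ft_force': [-0.1755, 0.0439, -0.1483], 'torque': [0.0257, -0.0104, -0.0005], 'grip_force': 0.0, 'grip_width': 0.9992}
scene {'vfov': 49.982279250079266, 'cx': 278.3672665612795, 'cy': 210.10461655437734, 'rvec': array([ 2.33325474, -0.53762875,  0.2387048 ]), 'tvec': array([-0.58244586,  0.23724103,  0.89013587])}
side {'vfov': 46.55670012791977, 'cx': 279.3423849091803, 'cy': 206.74482381171958, 'rvec': array([ 0.43191335, -2.46705813,  1.56208284]), 'tvec': array([0.56316451, 0.16645084, 0.98958657])}
{'vfov': 71.60769045536598, 'cx': 286.6594493701702, 'cy': 210.50155108269672, 'hand_eye': array([[-6.09592638e-04, -9.64602993e-01, -2.63705695e-01,
         7.10962784e-02],
       [ 9.99999708e-01, -7.09602472e-04,  2.83999211e-04,
        -4.92859348e-04],
       [-4.61072702e-04, -2.63705445e-01,  9.64603144e-01,
        -1.46089845e-01],
       [ 0.00000000e+00,  0.00000000e+00,  0.00000000e+00,
         1.00000000e+00]])}
['MotionError', 'calibration', 'close_job', 'get_image', 'get_state', 'nose_length']
```

View pics/scene0.png

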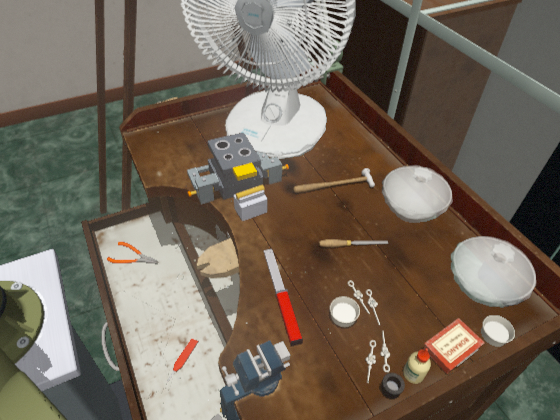

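View pics/side0.png

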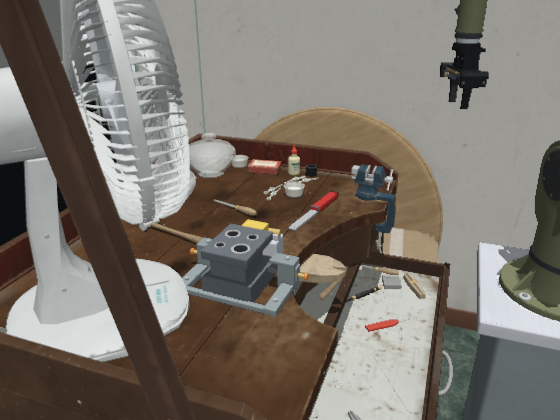

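The scene view shows the block at about (238,160), the yellow lug at (246,171), the ridge and fulcrum at (250,197), and the bar running from its toe at (268,252) to its handle end at (297,340). The dish is at (345,312) and the vise at (255,375). The side view shows the same layout from behind the block.

```bash
cat > h.py <<'E'
from bench import *
import cv2,numpy as np
from scipy.spatial.transform import Rotation as R
def cam(n,st=None):
    c=calibration(n);f=210/np.tan(np.radians(c['vfov'])/2)
    K=np.array([[f,0,c['cx']],[0,f,c['cy']],[0,0,1]])
    if n=='wrist':
        T=np.eye(4);T[:3,:3]=R.from_rotvec(st['tool_rot']).as_matrix();T[:3,3]=st['position']
        W=T@c['hand_eye'];Rm=W[:3,:3].T;t=-Rm@W[:3,3]
    else: Rm=R.from_rotvec(c['rvec']).as_matrix();t=np.array(c['tvec'])
    return K,Rm,t
def ray(c,uv,z):
    K,Rm,t=c;o=-Rm.T@t;uv=np.atleast_2d(uv).astype(float)
    d=(Rm.T@np.linalg.inv(K)@np.c_[uv,np.ones(len(uv))].T).T
    return o+d*((z-o[2])/d[:,2])[:,None]
def proj(c,P):
    K,Rm,t=c;q=(K@(Rm@np.atleast_2d(P).T+t[:,None])).T;return q[:,:2]/q[:,2:]
def mask(im,lo,hi,box=None,n=1):
    hsv=cv2.cvtColor(im,cv2.COLOR_RGB2HSV);m=cv2.inRange(hsv,np.array(lo),np.array(hi))
    if box: k=np.zeros_like(m);x0,y0,x1,y1=box;k[y0:y1,x0:x1]=1;m*=k
    return m
def contours(m,amin=20):
    cs=[c for c in cv2.findContours(m,cv2.RETR_EXTERNAL,cv2.CHAIN_APPROX_NONE)[0] if cv2.contourArea(c)>amin]
    return sorted(cs,key=cv2.contourArea,reverse=True)
E
python3 - <<'E'
from h import *
np.set_printoptions(precision=4,suppress=True)
im=cv2.imread('pics/scene0.png')[:,:,::-1].copy();c=cam('scene')
print('cam',-c[1].T@c[2])
m=mask(im,(0,180,120),(8,255,255),(260,280,310,350))|mask(im,(172,180,120),(180,255,255),(260,280,310,350))
k=contours(m)[0];b=cv2.boxPoints(cv2.minAreaRect(k));print('red',b.tolist());print(ray(c,b,0.018))
ye=mask(im,(20,180,120),(32,255,255),(220,150,280,200))
for k in contours(ye,5):
    b=cv2.boxPoints(cv2.minAreaRect(k));print('yel',cv2.contourArea(k),b.tolist());print(ray(c,b,0.1))
print('toe',ray(c,[[268,252]],0.008),'dish',ray(c,[[345,305]],0.026))
big=cv2.resize(im[120:350,170:380],None,fx=3.4,fy=2.6*3.4/2.6,interpolation=cv2.INTER_CUBIC)[:,:714]
a=cv2.resize(im[125:225,180:300],None,fx=6,fy=6,interpolation=cv2.INTER_CUBIC);cv2.imwrite('pics/crop1.png',a[:,:,::-1])
E
```

```text
cam [ 0.313  -0.6479  0.8186]
red [[275.7261047363281, 293.66876220703125], [287.5827941894531, 290.1815185546875], [301.5955505371094, 337.8248291015625], [289.7388610839844, 341.31207275390625]]
[[ 0.5521 -0.1848  0.018 ]
 [ 0.5783 -0.1878  0.018 ]
 [ 0.5531 -0.2964  0.018 ]
 [ 0.5291 -0.2929  0.018 ]]
yel 240.0 [[232.30770874023438, 167.4615478515625], [253.71539306640625, 161.62307739257812], [257.1076965332031, 174.0615234375], [235.70001220703125, 179.89999389648438]]
[[0.5905 0.134  0.1   ]
 [0.6461 0.1318 0.1   ]
 [0.6347 0.0869 0.1   ]
 [0.5808 0.0896 0.1   ]]
toe [[ 0.5883 -0.0712  0.008 ]] dish [[ 0.6645 -0.2746  0.026 ]]
```

View pics/crop1.png

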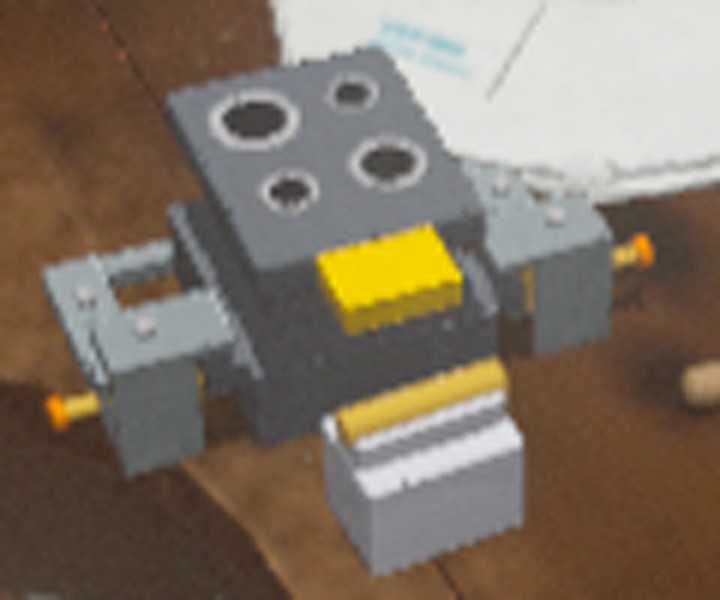

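The crop shows the lug's front lower edge from about (347,333) to (462,297) in crop pixels. The ridge's top band runs from (335,412) to (503,362), with the grey bracket and orange pins on each side.

```bash
cat >> h.py <<'E'
np.set_printoptions(precision=4,suppress=True)
def tgt(xyz,head,pitch=0.):
    "tool pose: tool x along heading (rad) tilted up by pitch, z down-ish"
    x=np.array([np.cos(head)*np.cos(pitch),np.sin(head)*np.cos(pitch),np.sin(pitch)])
    y=np.array([np.sin(head),-np.cos(head),0]);return np.array(xyz),np.c_[x,y,np.cross(x,y)]
def move(p,Rt):
    s=get_state();Rc=R.from_rotvec(s['tool_rot']).as_matrix()
    print('shift mm',Rc.T@(p-s['position'])*1e3,'dr',R.from_matrix(Rc.T@Rt).as_rotvec(),'t',s['time'])
E
python3 - <<'E'
from h import *
c=cam('scene')
f=lambda a:np.array(a)/6+[180,125]
print('lug',ray(c,f([[347,333],[462,297]]),.085))
print('ridge',ray(c,f([[340,424],[503,372]]),.072))
s=get_state();print(R.from_rotvec(s['tool_rot']).as_matrix(),nose_length)
for h in (77.6,-102.4): move(*tgt([.58,-.07,.25],np.radians(h)))
E
```

```text
lug [[0.5902 0.1009 0.085 ]
 [0.6405 0.1009 0.085 ]]
ridge [[0.5723 0.0669 0.072 ]
 [0.6426 0.0664 0.072 ]]
[[ 0.9269  0.3754 -0.0007]
 [ 0.3754 -0.9269  0.0015]
 [-0.0001 -0.0017 -1.    ]] 0.017
shift mm [ 511.3652 -366.9285  -10.859 ] dr [-0.0016 -0.0007 -0.9695] t 0.1
shift mm [ 511.3652 -366.9285  -10.859 ] dr [-0.0008  0.0019  2.1721] t 0.1
```

Request:
send_rows(xyz=[[20, -15, 0], [50, -35, 0], [80, -55, -5], [110, -80, -5], [140, -100, -5], [170, -120, -5], [200, -145, -5], [230, -165, -5], [255, -185, -5], [280, -200, -10]], dr=[[0, 0, -0.05], [0, 0, -0.1], [0, 0, -0.15], [0, 0, -0.2], [0, 0, -0.26], [0, 0, -0.32], [0, 0, -0.38], [0, 0, -0.44], [0, 0, -0.5], [0, 0, -0.55]], jaw=60)

```text
time: 0.93
position: [0.4285, -0.3091, 0.2485]
tool_rot: [-2.799, -1.421, 0.002]
ft_force: [-0.4, -1.1, -0.3]
grip_width: 0.686
grip_force: 0.0
```

```bash
python3 - <<'E'
from h import *
move(*tgt([.58,-.07,.25],np.radians(77.6)))
E
```

```text
shift mm [282.4064 -18.8456  -1.4954] dr [-0.0025 -0.0005 -0.4152] t 0.9333
```

Request:
send_rows(xyz=[[35, -2, 0], [70, -4, 0], [105, -6, 0], [140, -8, 0], [175, -10, 0], [210, -14, 0], [240, -16, 0], [265, -18, -1], [282, -19, -1], [282, -19, -1]], dr=[[0, 0, -0.05], [0, 0, -0.1], [0, 0, -0.15], [0, 0, -0.2], [0, 0, -0.25], [0, 0, -0.3], [0, 0, -0.35], [0, 0, -0.4], [0, 0, -0.415], [0, 0, -0.415]])

```text
time: 1.77
position: [0.5818, -0.0691, 0.2502]
tool_rot: [-2.445, -1.969, -0.003]
ft_force: [-0.1, 0.0, 0.8]
grip_width: 0.69
grip_force: 0.0
```

```bash
python3 - <<'E'
from h import *
s=get_state();im=get_image('wrist');cv2.imwrite('pics/w1.png',im[:,:,::-1])
np.savez('w1.npz',p=s['position'],r=s['tool_rot']);print(s['position'],s['tool_rot'],s['qd'].max() if hasattr(s['qd'],'max') else s['qd'])
E
```

```text
[ 0.5818 -0.0691  0.2502] [-2.4455 -1.9691 -0.003 ] 0.05144074717556924
```

View pics/w1.png

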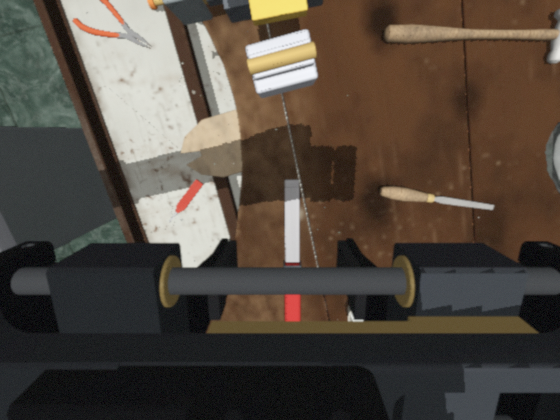

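The wrist view shows the bar running straight up the image: toe at (292,180), blade edges at columns 284 to 300, and red from about row 263. The ridge runs from about (248,60) to (315,48), and the yellow lug's front edge is near row 18.

```bash
python3 - <<'E'
from h import *
im=cv2.imread('pics/w1.png')[:,:,::-1].copy();d=np.load('w1.npz');c=cam('wrist',dict(position=d['p'],tool_rot=d['r']))
hs=cv2.cvtColor(im,cv2.COLOR_RGB2HSV)
for v in (185,215,245): print(v,im[v,280:306].sum(1)//3)
print('col',im[172:190,292].sum(1)//3, hs[255:272,292,1])
m=mask(im,(0,0,110),(180,70,255),(278,172,308,262));k=contours(m)[0]
b=cv2.boxPoints(cv2.minAreaRect(k));print('blade',b);print(ray(c,b,.008))
br=mask(im,(15,110,100),(32,220,255),(240,30,325,80));k=contours(br)[0];b=cv2.boxPoints(cv2.minAreaRect(k));print('ridge',b);print(ray(c,b,.070));
ye=mask(im,(22,200,100),(34,255,255),(230,0,330,30));k=contours(ye)[0];print('lug',cv2.boundingRect(k),cv2.boxPoints(cv2.minAreaRect(k)))
b=cv2.boxPoints(cv2.minAreaRect(k));print(ray(c,b,.1));print(ray(c,b,.085))
E
```

```text
185 [ 48  50  47  53  78 108 121 126 124 125 125 125 125 123 125 124 123 124
 112 113 143 112  62  39  42  38]
215 [ 74  75  74  78 127 191 209 213 214 214 212 211 211 212 212 212 214 213
 206 170 143 134 125 114 105 106]
245 [ 73  74  72  76 124 184 205 209 209 209 208 209 208 208 207 208 209 209
 198 149  91  70  69  69  66  68]
col [ 41  41  43  44  47  41  50  76 114 128 128 125 124 125 120 120 125 126] [  1   0   2   1   1   1   4  28 145 175  99   6  16  26  17  20  12]
blade [[284. 261.]
 [284. 179.]
 [302. 179.]
 [302. 261.]]
[[ 0.5536 -0.1752  0.008 ]
 [ 0.5795 -0.0583  0.008 ]
 [ 0.6031 -0.0635  0.008 ]
 [ 0.5791 -0.1808  0.008 ]]
ridge [[240.  39.]
 [317.  39.]
 [317.  75.]
 [240.  75.]]
[[0.5696 0.0984 0.07  ]
 [0.645  0.0819 0.07  ]
 [0.6388 0.0493 0.07  ]
 [0.5612 0.0663 0.07  ]]Traceback (most recent call last):
  File "<stdin>", line 9, in <module>
IndexError: list index out of range
```

```bash
python3 - <<'E'
from h import *
move(*tgt([.607,.02,.22],np.radians(90)))
E
```

```text
shift mm [95.4758  5.5605 30.1111] dr [-0.0009 -0.0007 -0.2182] t 1.8167
```

Request:
send_rows(xyz=[[15, 1, 5], [30, 2, 10], [45, 3, 15], [60, 4, 20], [75, 5, 25], [88, 5.5, 28], [95, 5.5, 30], [95, 5.5, 30], [95, 5.5, 30], [95, 5.5, 30]], dr=[[0, 0, -0.04], [0, 0, -0.08], [0, 0, -0.12], [0, 0, -0.16], [0, 0, -0.19], [0, 0, -0.21], [0, 0, -0.218], [0, 0, -0.218], [0, 0, -0.218], [0, 0, -0.218]])

```text
time: 2.65
position: [0.6069, 0.0166, 0.2207]
tool_rot: [2.226, 2.216, -0.001]
ft_force: [-0.2, -0.0, -0.3]
grip_width: 0.69
grip_force: 0.0
```

```bash
python3 - <<'E'
from h import *
s=get_state();im=get_image('wrist');cv2.imwrite('pics/w2.png',im[:,:,::-1])
np.savez('w2.npz',p=s['position'],r=s['tool_rot']);print(s['position'],s['tool_rot'])
move(*tgt([.557,-.217,.12],np.radians(77.6)))
E
```

```text
[0.6069 0.0166 0.2207] [ 2.2256  2.2162 -0.0009]
shift mm [-233.5127  -48.9133  100.9272] dr [0.0004 0.0009 0.2117] t 2.7
```

View pics/w2.png

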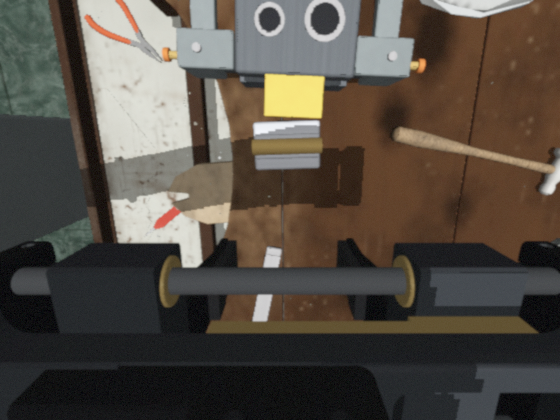

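The wrist view from above shows the lug spanning columns 264 to 324 with its front edge at row 117. The ridge band spans columns 252 to 323 at rows 138 to 153, almost level in the image.

```bash
python3 - <<'E'
from h import *
im=cv2.imread('pics/w2.png')[:,:,::-1].copy();d=np.load('w2.npz');c=cam('wrist',dict(position=d['p'],tool_rot=d['r']))
hs=cv2.cvtColor(im,cv2.COLOR_RGB2HSV)
def edge(m):
    P=[];
    for u in np.where(m.any(0))[0]:
        r=np.where(m[:,u])[0];P.append((u,r.min(),r.max()))
    return np.array(P)
for nm,lo,hi,box,zs in (('lug',(24,180,80),(34,255,255),(240,60,340,130),(.1,.085)),('ridge',(12,110,40),(30,255,255),(245,130,335,160),(.072,.072))):
    m=mask(im,lo,hi,box);m=cv2.morphologyEx(m,cv2.MORPH_OPEN,np.ones((3,3)))
    k=contours(m)[0];mm=np.zeros_like(m);cv2.drawContours(mm,[k],-1,255,-1)
    E=edge(mm)[4:-4];b=cv2.boundingRect(k);print(nm,b)
    for j,n in((1,'far'),(2,'near')):
        q=np.polyfit(E[:,0],E[:,j],1);u=np.array([b[0],b[0]+b[2]]);uv=np.c_[u,np.polyval(q,u)+(0 if j==1 else 1)]
        for z in zs:
            w=ray(c,uv,z);v=w[1]-w[0];print(n,z,uv.round(1).tolist(),w[:,:2].tolist(),'mid',w.mean(0)[:2],'w',np.hypot(*v[:2]),'head',90+np.degrees(np.arctan2(v[1],v[0])))
E
```

```text
Traceback (most recent call last):
IndexError: list index out of range
```

Request:
send_rows(xyz=[[-25, -5, 0], [-50, -10, 0], [-80, -16, 0], [-110, -23, 0], [-140, -29, 5], [-170, -36, 20], [-200, -42, 40], [-225, -47, 70], [-233, -49, 90], [-233, -49, 100]], dr=[[0, 0, 0.02], [0, 0, 0.04], [0, 0, 0.07], [0, 0, 0.1], [0, 0, 0.13], [0, 0, 0.16], [0, 0, 0.19], [0, 0, 0.212], [0, 0, 0.212], [0, 0, 0.212]])

```text
time: 3.53
position: [0.5537, -0.2201, 0.1176]
tool_rot: [-2.453, -1.959, 0.006]
ft_force: [0.3, 0.4, -0.7]
grip_width: 0.691
grip_force: 0.0
```

```bash
cat > m2.py <<'E'
from h import *
im=cv2.imread('pics/w2.png')[:,:,::-1].copy();d=np.load('w2.npz');c=cam('wrist',dict(position=d['p'],tool_rot=d['r']))
hs=cv2.cvtColor(im,cv2.COLOR_RGB2HSV)
print('lugpx',hs[95,290],'brass',hs[146,290],'wood',hs[146,340])
def edge(m):
    return np.array([(u,*(np.where(m[:,u])[0][[0,-1]])) for u in np.where(m.any(0))[0]])
for nm,lo,hi,box,zs in (('lug',(20,180,80),(34,255,255),(240,60,340,130),(.1,.085)),('ridge',(14,110,40),(30,220,255),(245,130,335,160),(.072,))):
    m=mask(im,lo,hi,box);m=cv2.morphologyEx(m,cv2.MORPH_OPEN,np.ones((3,3)))
    k=contours(m)[0];mm=np.zeros_like(m);cv2.drawContours(mm,[k],-1,255,-1)
    E=edge(mm)[4:-4];b=cv2.boundingRect(k);print(nm,b)
    for j,n in((1,'far'),(2,'near')):
        q=np.polyfit(E[:,0],E[:,j],1);u=np.array([b[0],b[0]+b[2]]);uv=np.c_[u,np.polyval(q,u)+(0 if j==1 else 1)]
        for z in zs:
            w=ray(c,uv,z);v=w[1]-w[0];print(n,z,uv.round(1).tolist(),w[:,:2].tolist(),'mid',w.mean(0)[:2],'w',np.hypot(*v[:2]),'head',90+np.degrees(np.arctan2(v[1],v[0])))
E
python3 m2.py; python3 - <<'E'
from h import *
move(*tgt([.557,-.217,.0195],np.radians(77.6)))
s=get_state();im=get_image('wrist')
c=cam('wrist',s)
cv2.imwrite('pics/w3.png',im[:,:,::-1])
b=ray(c,[[292,100],[292,300]],.018);print(b)
E
```

```text
lugpx [ 26 125 247] brass [ 20 122 148] wood [ 12 138  94]
shift mm [ 3.8743  2.9476 98.0527] dr [-0.0044  0.0016 -0.0062] t 3.5333
[[ 0.5775 -0.1278  0.018 ]
 [ 0.5386 -0.303   0.018 ]]Traceback (most recent call last):
  File "m2.py", line 9, in <module>
    k=contours(m)[0];mm=np.zeros_like(m);cv2.drawContours(mm,[k],-1,255,-1)
      ~~~~~~~~~~~^^^
IndexError: list index out of range
```

View pics/w3.png

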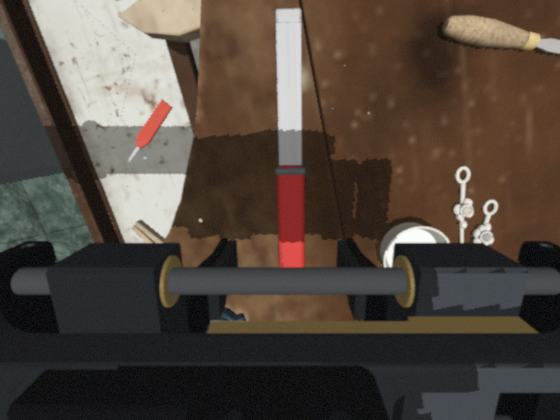

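The close view shows the bar's toe at about (288,10) and the handle front at row 168. The handle spans columns 278 to 304, and the dish, near (415,250), is clear of the fingers.

```bash
sed -i 's/(20,180,80),(34/(22,90,120),(34/' m2.py; python3 m2.py; python3 - <<'E'
from h import *
s=get_state();c=cam('wrist',s);im=cv2.imread('pics/w3.png')[:,:,::-1].astype(int)
def ctr(v,ch):
    r=im[v,265:320];g=(r.sum(1)/3 if ch=='g' else r[:,0]-r[:,1]);t=(g.max()+np.median(np.r_[g[:6],g[-6:]]))/2
    k=np.where(g>t)[0]+265;return k[0],k[-1]+1
A=[]
for v in (50,90,120,150): a=ctr(v,'g');p=ray(c,[[sum(a)/2,v]],.008)[0];A.append(p);print(v,a,p)
for v in (185,205,225,240): a=ctr(v,'r');p=ray(c,[[sum(a)/2,v]],.018)[0];A.append(p);print(v,a,p)
A=np.array(A);q=np.polyfit(A[:,1],A[:,0],1);print('head',90-np.degrees(np.arctan(q[0])),'x at y=-.217',np.polyval(q,-.217))
print('handle front',ray(c,[[290,169]],.018),'toe',ray(c,[[289,10]],.008),ray(c,[[289,10]],.0))
E
```

```text
lugpx [ 26 125 247] brass [ 20 122 148] wood [ 12 138  94]
lug (264, 74, 61, 45)
far 0.1 [[264.0, 73.6], [325.0, 76.2]] [[0.5874472627118383, 0.13490061202727788], [0.6388226110746419, 0.13263973992220873]] mid [0.6131 0.1338] w 0.05142507133757718 head 87.48021358608959
far 0.085 [[264.0, 73.6], [325.0, 76.2]] [[0.5864013281214757, 0.1374990216283567], [0.6406664082087491, 0.13511098125961274]] mid [0.6135 0.1363] w 0.05431759985199037 head 87.4802135860896
near 0.1 [[264.0, 116.5], [325.0, 119.0]] [[0.5865696137984955, 0.10050982212564895], [0.6398591628259654, 0.09815018215724537]] mid [0.6132 0.0993] w 0.053341765403214884 head 87.46462190299428
near 0.085 [[264.0, 116.5], [325.0, 119.0]] [[0.5854743137052476, 0.10117383790215434], [0.6417612633404937, 0.09868147423080142]] mid [0.6136 0.0999] w 0.05634210304835102 head 87.46462190299428
ridge (249, 137, 75, 18)
far 0.072 [[249.0, 140.4], [324.0, 138.6]] [[0.5691884634136655, 0.07943573239794946], [0.6429787198297359, 0.08077401175644824]] mid [0.6061 0.0801] w 0.07380239111025334 head 91.0390173091014
near 0.072 [[249.0, 154.5], [324.0, 151.8]] [[0.5686502158660542, 0.06570041873401178], [0.6433519356740358, 0.06796769530311783]] mid [0.606  0.0668] w 0.07473611901424239 head 91.73845410409152
50 (np.int64(276), np.int64(301)) [ 0.5831 -0.0867  0.008 ]
90 (np.int64(277), np.int64(302)) [ 0.5775 -0.1155  0.008 ]
120 (np.int64(278), np.int64(302)) [ 0.5729 -0.1385  0.008 ]
150 (np.int64(279), np.int64(302)) [ 0.568  -0.1626  0.008 ]
185 (np.int64(277), np.int64(304)) [ 0.5618 -0.1905  0.018 ]
205 (np.int64(278), np.int64(305)) [ 0.5589 -0.2079  0.018 ]
225 (np.int64(278), np.int64(304)) [ 0.5545 -0.2256  0.018 ]
240 (np.int64(279), np.int64(304)) [ 0.5519 -0.2395  0.018 ]
head 78.39685057096234 x at y=-.217 0.5566161629771483
handle front [[ 0.5643 -0.1772  0.018 ]] toe [[ 0.5894 -0.0599  0.008 ]] [[ 0.5901 -0.0572  0.    ]]
```

```bash
python3 - <<'E'
from h import *
move(*tgt([.5566,-.217,.020],np.radians(78)))
E
```

```text
shift mm [ 0.426   2.9109 96.8159] dr [-0.0056 -0.0006 -0.0099] t 3.5833
```

Request:
send_rows(xyz=[[0, 1, 10], [0, 2, 20], [0.5, 3, 32], [0.5, 3, 44], [0.5, 3, 56], [0.5, 3, 66], [0.5, 3, 74], [0.5, 3, 78], [0.5, 3, 80], [0.5, 3, 80]], dr=[[0, 0, -0.01], [0, 0, -0.01], [0, 0, -0.01], [0, 0, -0.01], [0, 0, -0.01], [0, 0, -0.01], [0, 0, -0.01], [0, 0, -0.01], [0, 0, -0.01], [0, 0, -0.01]])

```text
time: 4.42
position: [0.56, -0.2153, 0.0401]
tool_rot: [-2.437, -1.982, 0.0]
ft_force: [1.0, 0.5, 0.1]
grip_width: 0.688
grip_force: 0.0
```

```bash
python3 - <<'E'
from h import *
move(*tgt([.5566,-.217,.020],np.radians(78)))
E
```

```text
shift mm [-2.3336 -3.029  20.1412] dr [-0.0005 -0.0001  0.0045] t 4.4167
```

Request:
send_rows(xyz=[[-1, -1, 3], [-2, -2, 6], [-2, -3, 10], [-2, -3, 13], [-2, -3, 16], [-2, -3, 18], [-2, -3, 19.5], [-2, -3, 19.5], [-2, -3, 19.5], [-2, -3, 19.5]], dr=[[0, 0, 0], [0, 0, 0], [0, 0, 0], [0, 0, 0], [0, 0, 0], [0, 0, 0], [0, 0, 0], [0, 0, 0], [0, 0, 0], [0, 0, 0]])

```text
time: 5.25
position: [0.557, -0.2167, 0.0212]
tool_rot: [2.437, 1.982, 0.0]
ft_force: [-0.1, 0.1, 0.2]
grip_width: 0.693
grip_force: 0.0
```

Request:
send_rows(xyz=[[0, 0, 0], [0, 0, 0], [0, 0, 0], [0, 0, 0], [0, 0, 0], [0, 0, 0], [0, 0, 0], [0, 0, 0], [0, 0, 0], [0, 0, 0]], dr=[[0, 0, 0], [0, 0, 0], [0, 0, 0], [0, 0, 0], [0, 0, 0], [0, 0, 0], [0, 0, 0], [0, 0, 0], [0, 0, 0], [0, 0, 0]], jaw=0, grip_force=55)

```text
time: 6.08
position: [0.557, -0.2168, 0.0211]
tool_rot: [2.437, 1.982, 0.0]
ft_force: [1.0, -0.4, 0.1]
grip_width: 0.271
grip_force: 55.0
```

```bash
python3 - <<'E'
from h import *
s=get_state();print(s['position'],R.from_rotvec(s['tool_rot']).as_matrix(),s['grip_width']*87,s['grip_force'],s['ft_force'],s['torque'])
E
```

```text
[ 0.557  -0.2168  0.0211] [[ 0.2036  0.9791  0.0003]
 [ 0.9791 -0.2036 -0.0001]
 [-0.0001  0.0004 -1.    ]] 23.55498350499623 54.9979430437088 [ 1.0362 -0.4278  0.0882] [-0.0197 -0.2597 -0.0471]
```

Request:
send_rows(xyz=[[0, 0, -3], [0, 0, -8], [0, 0, -16], [0, 0, -26], [0, 0, -38], [0, 0, -50], [0, 0, -62], [0, 0, -74], [0, 0, -84], [0, 0, -89]], dr=[[0, 0, 0], [0, 0, 0], [0, 0, 0], [0, 0, 0], [0, 0, 0], [0, 0, 0], [0, 0, 0], [0, 0, 0], [0, 0, 0], [0, 0, 0]])

```text
time: 6.92
position: [0.5578, -0.2171, 0.1124]
tool_rot: [2.435, 1.981, 0.002]
ft_force: [0.2, 0.2, -3.1]
grip_width: 0.27
grip_force: 55.0
```

```bash
python3 - <<'E'
from h import *
s=get_state();print(s['position'],s['ft_force'],s['torque'],s['grip_width'])
move(*tgt([.6068,-.1054,.110],np.radians(88)))
E
```

```text
[ 0.5578 -0.2171  0.1124] [ 0.1839  0.2324 -3.116 ] [-0.0244 -0.0834  0.0215] 0.27020564143713266
shift mm [119.3231  25.2751   2.376 ] dr [ 0.0027  0.0011 -0.1701] t 6.9167
```

Request:
send_rows(xyz=[[10, 2, 0], [25, 5, 0], [40, 8, 0], [60, 12, 0], [80, 17, 0], [98, 21, 0], [110, 24, 0], [117, 25, 0], [119, 25, 0], [119, 25, 0]], dr=[[0, 0, -0.01], [0, 0, -0.03], [0, 0, -0.05], [0, 0, -0.08], [0, 0, -0.11], [0, 0, -0.14], [0, 0, -0.16], [0, 0, -0.17], [0, 0, -0.17], [0, 0, -0.17]])

```text
time: 7.75
position: [0.6054, -0.105, 0.1098]
tool_rot: [-2.259, -2.183, 0.001]
ft_force: [0.5, -0.6, -2.7]
grip_width: 0.267
grip_force: 55.0
```

```bash
python3 - <<'E'
from h import *
s=get_state();print(s['position'],s['ft_force'],s['torque'],s['grip_width'])
move(*tgt([.6068,-.1054,.099],np.radians(88)))
a=get_image('wrist');b=get_image('side');e=get_image('scene')
def z(im,x0,y0,x1,y1,w,h): return cv2.resize(im[y0:y1,x0:x1],(w,h),interpolation=cv2.INTER_CUBIC)
o=np.vstack([np.hstack([z(a,160,0,440,240,400,300),z(b,170,170,370,320,400,300)]),np.hstack([z(e,180,120,380,270,400,300),z(e,180,240,380,390,400,300)])])
cv2.imwrite('pics/m1.png',o[:,:,::-1])
np.savez('w4.npz',a=a,p=s['position'],r=s['tool_rot'])
E
```

```text
[ 0.6054 -0.105   0.1098] [ 0.5121 -0.6061 -2.7084] [-0.1455 -0.0713 -0.0208] 0.2666647424536557
shift mm [-0.3863  1.428  10.7733] dr [-0.0007  0.0003  0.0006] t 7.75
```

View pics/m1.png

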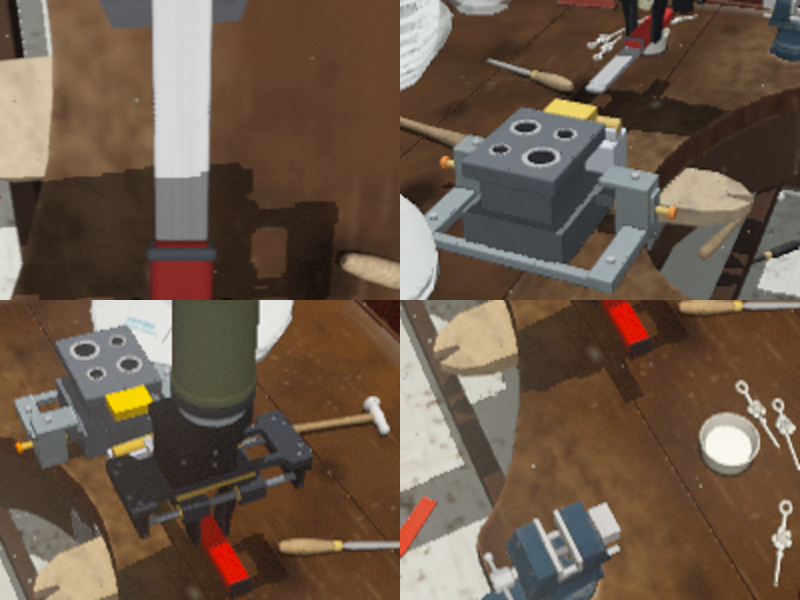

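The montage shows the bar held level and straight by the handle. The toe sits before the ridge (side crop about (590,90)) and the block, shoe pins and dish are undisturbed.

```bash
python3 - <<'E'
from h import *
s=get_state();c=cam('side');T=R.from_rotvec(s['tool_rot']).as_matrix();p=np.array(s['position'])
def bar(dx,dy,dz): return p+T@np.array([dx,dy,dz])  # tool frame, z down; underside at dz=+.0211
pts=[bar(.16,sy*.01,.0211-h) for h in (.008,0) for sy in (1,-1)]
print('toe pred (top +y,top -y,bot..)',proj(c,pts))
pts=[bar(.04,sy*.01,.0131) for sy in (1,-1)];print('blade root',proj(c,pts))
im=cv2.imread('pics/m1.png')[:300,400:]
a=cv2.resize(im[60:120,150:280],(780,360),interpolation=cv2.INTER_CUBIC);cv2.imwrite('pics/toe.png',a)
g=im.max(2).astype(int);print((g>130)[70:110:3,170:225:3].astype(int))
E
```

```text
toe pred (top +y,top -y,bot..) [[262.1344 211.9519]
 [270.3199 213.3898]
 [262.2062 215.1431]
 [270.3666 216.5965]]
blade root [[282.0172 192.0504]
 [289.6272 193.2526]]
[[0 0 0 0 0 0 0 0 0 0 0 1 1 1 1 1 1 0 0]
 [0 0 0 0 0 0 0 0 0 0 1 1 1 1 1 1 0 0 0]
 [0 0 0 0 0 0 0 0 0 1 1 1 1 1 1 0 0 0 0]
 [0 0 0 0 0 0 0 0 1 1 1 1 1 1 0 0 0 0 0]
 [1 0 0 0 0 0 0 1 1 1 1 1 1 1 0 0 0 0 0]
 [1 0 0 0 0 0 1 1 1 1 1 1 0 0 0 0 0 0 0]
 [0 0 0 0 0 0 1 1 1 1 1 1 0 0 0 0 0 0 0]
 [0 0 0 0 0 0 0 0 0 0 1 0 0 0 0 0 0 0 0]
 [0 0 0 0 0 0 0 0 0 0 0 0 0 0 0 0 0 0 0]
 [0 0 0 0 0 0 0 0 0 0 0 0 0 0 0 0 0 0 0]
 [0 0 0 0 0 0 0 0 0 0 0 0 0 0 0 0 0 0 0]
 [1 1 1 1 0 0 0 0 0 0 0 0 0 0 0 0 0 0 0]
 [1 1 1 1 1 1 1 1 1 0 0 0 0 0 0 0 0 0 0]
 [1 1 1 1 1 1 1 1 1 0 0 0 0 0 0 0 0 0 0]]
```

Request:
send_rows(xyz=[[4, 0.5, 0], [10, 1, 0], [16, 1.5, 0], [21, 1.5, 0], [24, 1.5, 2], [25, 1.5, 4], [25, 1.5, 6], [25, 1.5, 8], [25, 1.5, 9.5], [25, 1.5, 10.5]], dr=[[0, 0, 0], [0, 0, 0], [0, 0, 0], [0, 0, 0], [0, 0, 0], [0, 0, 0], [0, 0, 0], [0, 0, 0], [0, 0, 0], [0, 0, 0]])

```text
time: 8.73
position: [0.6077, -0.0809, 0.0991]
tool_rot: [-2.26, -2.181, 0.001]
ft_force: [-0.5, -0.1, -3.7]
grip_width: 0.265
grip_force: 55.0
```

Request:
send_rows(xyz=[[0, 0, 0], [0, 0, 0], [0, 0, 0.5], [0, 0, 1], [0, 0, 1.5], [0, 0, 2], [0, 0, 2.5], [0, 0, 3], [0, 0, 3], [0, 0, 3]], dr=[[0, 0, 0], [0, 0, 0], [0, 0, 0], [0, 0, 0], [0, 0, 0], [0, 0, 0], [0, 0, 0], [0, 0, 0], [0, 0, 0], [0, 0, 0]])

```text
time: 9.57
position: [0.6078, -0.0804, 0.0965]
tool_rot: [-2.26, -2.182, 0.0]
ft_force: [-0.3, 0.7, -2.8]
grip_width: 0.272
grip_force: 55.0
```

```bash
python3 - <<'E'
from h import *
s=get_state();print(s['position'],R.from_rotvec(s['tool_rot']).as_matrix(),s['ft_force'],s['torque'],s['grip_width'])
E
```

```text
[ 0.6078 -0.0804  0.0965] [[ 0.035   0.9994 -0.0001]
 [ 0.9994 -0.035  -0.0001]
 [-0.0001 -0.0001 -1.    ]] [-0.3415  0.6828 -2.7965] [-0.0297 -0.0386  0.009 ] 0.2720938129088775
```

Request:
send_rows(xyz=[[0, 0, 0.3], [0, 0, 0.6], [0, 0, 0.9], [0, 0, 1.2], [0, 0, 1.5], [0, 0, 1.8], [0, 0, 2], [0, 0, 2], [0, 0, 2], [0, 0, 2]], dr=[[0, 0, 0], [0, 0, 0], [0, 0, 0], [0, 0, 0], [0, 0, 0], [0, 0, 0], [0, 0, 0], [0, 0, 0], [0, 0, 0], [0, 0, 0]])

```text
time: 10.4
position: [0.6079, -0.0804, 0.0946]
tool_rot: [2.26, 2.182, -0.0]
ft_force: [-0.4, -0.4, -2.9]
grip_width: 0.27
grip_force: 55.0
```

Request:
send_rows(xyz=[[0, 0, 0.3], [0, 0, 0.6], [0, 0, 0.9], [0, 0, 1.2], [0, 0, 1.5], [0, 0, 1.8], [0, 0, 2], [0, 0, 2], [0, 0, 2], [0, 0, 2]], dr=[[0, 0, 0], [0, 0, 0], [0, 0, 0], [0, 0, 0], [0, 0, 0], [0, 0, 0], [0, 0, 0], [0, 0, 0], [0, 0, 0], [0, 0, 0]])

```text
time: 11.23
position: [0.6079, -0.0804, 0.0926]
tool_rot: [2.26, 2.182, -0.0]
ft_force: [0.5, -0.8, -3.4]
grip_width: 0.269
grip_force: 55.0
```

```bash
python3 - <<'E'
from h import *
s=get_state();print(s['position'],s['ft_force'],s['torque'],s['grip_width'])
E
```

```text
[ 0.6079 -0.0804  0.0926] [ 0.5493 -0.8208 -3.3908] [-0.03   -0.1066 -0.0037] 0.2689761751847568
```

Request:
send_rows(xyz=[[0, 0, 0.3], [0, 0, 0.6], [0, 0, 0.9], [0, 0, 1.2], [0, 0, 1.5], [0, 0, 1.8], [0, 0, 2], [0, 0, 2], [0, 0, 2], [0, 0, 2]], dr=[[0, 0, 0], [0, 0, 0], [0, 0, 0], [0, 0, 0], [0, 0, 0], [0, 0, 0], [0, 0, 0], [0, 0, 0], [0, 0, 0], [0, 0, 0]])

```text
time: 12.07
position: [0.608, -0.0805, 0.0906]
tool_rot: [2.26, 2.182, 0.0]
ft_force: [-0.1, -0.7, -2.2]
grip_width: 0.271
grip_force: 55.0
```

```bash
python3 - <<'E'
from h import *
s=get_state();print(s['position'],s['ft_force'],s['torque'],s['grip_width'])
b=get_image('side');a=cv2.resize(b[190:265,220:320],(800,600),interpolation=cv2.INTER_CUBIC)
cv2.imwrite('pics/m2.png',a[:,:,::-1])
c=cam('side');T=R.from_rotvec(s['tool_rot']).as_matrix();p=np.array(s['position'])
print('toe crop px',(proj(c,[p+T@np.array([.16,sy*.01,.0211-h]) for h in (.008,0) for sy in (1,-1)])-[220,190])*8)
print('ridge crop px',(proj(c,[[.572,.07,.072],[.642,.07,.072]])-[220,190])*8,'lug back top',(proj(c,[[.588,.134,.1],[.638,.133,.1],[.588,.0995,.1],[.638,.0995,.1]])-[220,190])*8)
E
```

```text
[ 0.608  -0.0805  0.0906] [-0.1133 -0.7139 -2.2391] [ 0.0683 -0.0919 -0.0419] 0.2705493206790989
toe crop px [[294.005  275.6402]
 [360.1138 287.9076]
 [294.6908 301.1848]
 [360.5948 313.5745]]
ridge crop px [[479.9986 307.8636]
 [246.2301 268.968 ]] lug back top [[337.9084 311.2837]
 [163.6936 279.9871]
 [385.848  254.4446]
 [214.2316 226.4439]]
```

View pics/m2.png

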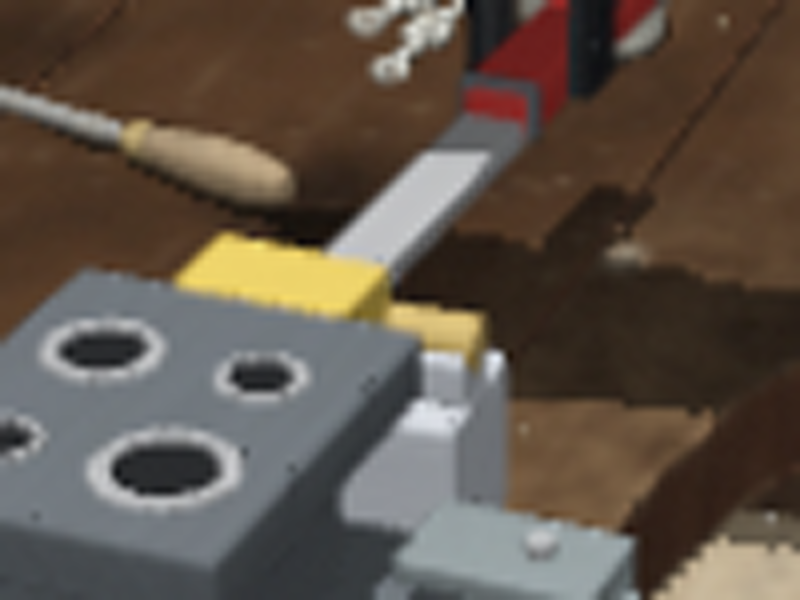

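The side crop shows the blade running in behind the yellow lug and over the ridge, whose end is at (485,315). The predicted corners agree to about 1 px, so the bar is close to level and nearly on the ridge.

Request:
send_rows(xyz=[[0, 0, 0.3], [0, 0, 0.6], [0, 0, 0.9], [0, 0, 1.2], [0, 0, 1.5], [0, 0, 1.5], [0, 0, 1.5], [0, 0, 1.5], [0, 0, 1.5], [0, 0, 1.5]], dr=[[0, 0, 0], [0, 0, 0], [0, 0, 0], [0, 0, 0], [0, 0, 0], [0, 0, 0], [0, 0, 0], [0, 0, 0], [0, 0, 0], [0, 0, 0]])

```text
time: 12.95
position: [0.608, -0.0805, 0.0891]
tool_rot: [2.26, 2.182, -0.0]
ft_force: [0.7, -1.0, -0.4]
grip_width: 0.271
grip_force: 55.0
```

```bash
python3 - <<'E'
from h import *
s=get_state();print(s['position'],s['tool_rot'],s['ft_force'],s['torque'],s['grip_width'])
E
```

```text
[ 0.608  -0.0805  0.0891] [ 2.2599  2.1819 -0.0001] [ 0.6615 -0.9748 -0.444 ] [ 0.018  -0.048  -0.0141] 0.27075474773089153
```

Request:
send_rows(xyz=[[0, 0, 0.2], [0, 0, 0.4], [0, 0, 0.6], [0, 0, 0.8], [0, 0, 1], [0, 0, 1], [0, 0, 1], [0, 0, 1], [0, 0, 1], [0, 0, 1]], dr=[[0, 0, 0], [0, 0, 0], [0, 0, 0], [0, 0, 0], [0, 0, 0], [0, 0, 0], [0, 0, 0], [0, 0, 0], [0, 0, 0], [0, 0, 0]])

```text
time: 13.78
position: [0.608, -0.0805, 0.0881]
tool_rot: [2.26, 2.182, -0.0]
ft_force: [0.2, -2.1, 0.0]
grip_width: 0.27
grip_force: 55.0
```

```bash
python3 - <<'E'
from h import *
s=get_state();print(s['position'],s['tool_rot'],s['ft_force'],s['torque'],s['grip_width'])
for i in range(4): get_image('side');s=get_state();print(s['ft_force'],s['torque'])
E
```

```text
[ 0.608  -0.0805  0.0881] [ 2.2599  2.1819 -0.0001] [ 0.2202 -2.0926  0.0436] [-0.0244 -0.0705  0.0137] 0.27011513802769105
[ 0.5186 -2.3262  0.8239] [-0.1096 -0.1005 -0.0133]
[-0.1078 -2.4503  0.4764] [-0.0453 -0.0909  0.0382]
[ 0.0193 -2.9297  1.8261] [-0.064   0.0074  0.011 ]
[ 0.1441 -1.5179  0.6584] [-0.0589 -0.1247 -0.016 ]
```

Request:
send_rows(xyz=[[0, 0, -2], [0, 0, -4], [0, 0, -5.5], [2, 0, -5.5], [5, 0, -5.5], [8, 0, -5.5], [10, 0, -5.5], [10, 0, -5.5], [10, 0, -4.5], [10, 0, -3.5]], dr=[[0, 0, 0], [0, 0, 0], [0, 0, 0], [0, 0, 0], [0, 0, 0], [0, 0, 0], [0, 0, 0], [0, 0, 0], [0, 0, 0], [0, 0, 0]])

```text
time: 14.82
position: [0.6083, -0.0701, 0.0916]
tool_rot: [-2.26, -2.182, -0.001]
ft_force: [-0.5, -0.1, -1.9]
grip_width: 0.275
grip_force: 55.0
```

```bash
cat > f.py <<'E'
from h import *
s=get_state();F=[];M=[]
print(s['time'],s['position'],R.from_rotvec(s['tool_rot']).as_matrix()[:,0])
for i in range(3): F.append(s['ft_force']);M.append(s['torque']);im=get_image('side');s=get_state()
print('F',np.mean(F,0),'M',np.mean(M,0),'w',s['grip_width'])
E
python3 f.py
```

```text
14.8167 [ 0.6083 -0.0701  0.0916] [0.0349 0.9994 0.0004]
F [-0.1741  0.575  -1.4197] M [ 0.4059 -0.0417  0.0106] w 0.27103907540030847
```

Request:
send_rows(xyz=[[0, 0, 0.3], [0, 0, 0.6], [0, 0, 0.9], [0, 0, 1.2], [0, 0, 1.5], [0, 0, 1.5], [0, 0, 1.5], [0, 0, 1.5], [0, 0, 1.5], [0, 0, 1.5]], dr=[[0, 0, 0], [0, 0, 0], [0, 0, 0], [0, 0, 0], [0, 0, 0], [0, 0, 0], [0, 0, 0], [0, 0, 0], [0, 0, 0], [0, 0, 0]])

```text
time: 15.8
position: [0.6084, -0.0702, 0.0901]
tool_rot: [2.26, 2.182, 0.0]
ft_force: [0.5, 1.0, 0.3]
grip_width: 0.273
grip_force: 55.0
```

```bash
python3 f.py
```

```text
15.8 [ 0.6084 -0.0702  0.0901] [0.0349 0.9994 0.0001]
F [0.1174 1.4259 0.0207] M [ 0.811  -0.0372  0.0457] w 0.26870643768746755
```

```bash
python3 - <<'E'
from h import *
c=cam('side');_,T=tgt([0,0,0],np.radians(88))
p=np.array([.608,-.0805,.0906])
for dx in (.03,.036,.04):
  print(dx,(proj(c,[p+T@np.array([dx,sy*.01,.0211-h]) for h in (.008,) for sy in (1,-1)]+[p+T@np.array([dx,sy*.012,.0211-.018]) for sy in (1,-1)])-[220,190])*8+8)
b=get_image('side');s=get_state();a=cv2.resize(b[190:265,220:320],(800,600),interpolation=cv2.INTER_CUBIC)
cv2.imwrite('pics/m3.png',a[:,:,::-1])
p=np.array(s['position'])
for dx in (.03,.036,.04):print(dx,(proj(c,[p+T@np.array([dx,sy*.01,.0211-h]) for h in (.008,) for sy in (1,-1)]+[p+T@np.array([dx,sy*.012,.0211-.018]) for sy in (1,-1)])-[220,190])*8+8)
# dark collar/blade root profile along centre line
p0=proj(c,[p+T@np.array([.06,0,.0131])])[0]+1;p1=proj(c,[p+T@np.array([.02,0,.0131])])[0]+1
for t in np.linspace(0,1,21):
    q=p0+(p1-p0)*t;print(round(.06-.04*t,3),b[int(round(q[1])),int(round(q[0]))],end=' ')
E
```

```text
0.03 [[478.1324 101.5248]
 [539.1817 111.6031]
 [471.8892  70.6694]
 [545.4123  82.6004]]
0.036 [[470.7162 109.1934]
 [531.9826 119.3588]
 [464.424   78.2302]
 [538.2095  90.2647]]
0.04 [[465.7371 114.3419]
 [527.1491 124.566 ]
 [459.4118  83.3065]
 [533.3734  95.4108]]
0.03 [[465.5879 116.2521]
 [526.9995 126.4874]
 [459.2622  85.2223]
 [533.2233  97.3401]]
0.036 [[458.0655 124.038 ]
 [519.6967 134.3624]
 [451.6897  92.8992]
 [525.9162 105.123 ]]
0.04 [[453.0148 129.2656]
 [514.7933 139.6501]
 [446.6053  98.0538]
 [521.0098 110.349 ]]
0.06 [ 98  99 100] 0.058 [ 98  99 100] 0.056 [ 97  98 100] 0.054 [ 97  98 100] 0.052 [ 98  99 101] 0.05 [ 98  99 101] 0.048 [ 97  98 100] 0.046 [ 97  98 100] 0.044 [ 98  99 100] 0.042 [101  95  96] 0.04 [101  95  96] 0.038 [103  92  93] 0.036 [122  60  59] 0.034 [122  60  59] 0.032 [128  49  48] 0.03 [136  40  37] 0.028 [136  40  37] 0.026 [133  43  41] 0.024 [130  45  44] 0.022 [130  45  44] 0.02 [92 62 64]
```

View pics/m3.png

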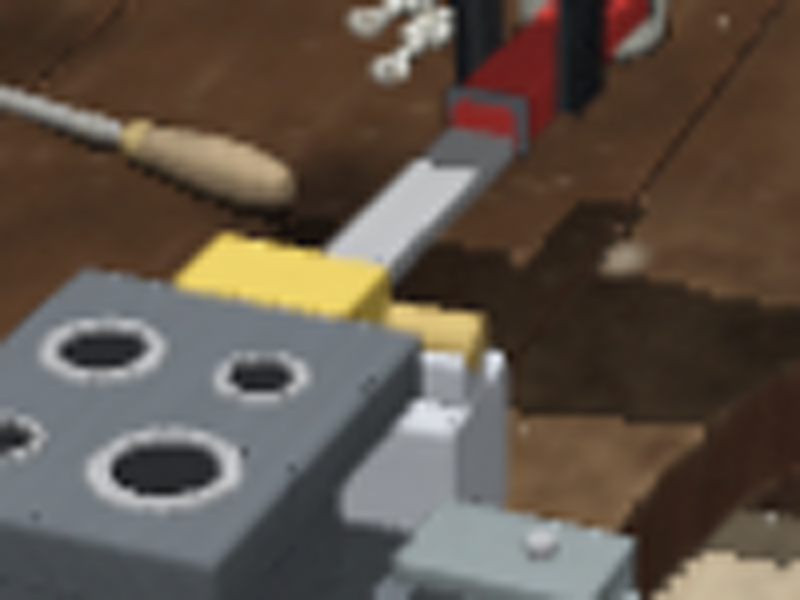

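The side crop shows the handle front about 37 mm ahead of the TCP, so the toe is about 157 mm ahead. The blade lies over the ridge and the lug is clear above it.

Request:
send_rows(xyz=[[0, 0, -2], [0, 0, -4], [4, 0, -4.2], [9, 0, -4.2], [15, 0, -4.2], [21, 0, -4.2], [27, 0, -4.2], [32, 0, -4.2], [36, 0, -4.2], [36, 0, -4.2]], dr=[[0, 0, 0], [0, 0, 0], [0, 0, 0], [0, 0, 0], [0, 0, 0], [0, 0, 0], [0, 0, 0], [0, 0, 0], [0, 0, 0], [0, 0, 0]])

```text
time: 16.83
position: [0.6095, -0.0327, 0.0943]
tool_rot: [-2.258, -2.184, -0.001]
ft_force: [0.5, -0.2, -2.8]
grip_width: 0.268
grip_force: 55.0
```

```bash
python3 f.py; python3 - <<'E'
from h import *
b=get_image('side');e=get_image('scene')
z=lambda im,x0,y0,x1,y1:cv2.resize(im[y0:y1,x0:x1],(400,300),interpolation=cv2.INTER_CUBIC)
o=np.hstack([z(b,220,190,320,265),z(e,190,130,310,220)]);cv2.imwrite('pics/m4.png',o[:,:,::-1])
cv2.imwrite('pics/side_ins.png',b[:,:,::-1]);cv2.imwrite('pics/scene_ins.png',e[:,:,::-1])
E
```

```text
16.8333 [ 0.6095 -0.0327  0.0943] [0.033  0.9995 0.0006]
F [ 0.1111 -0.2831 -3.371 ] M [-0.0186 -0.0683  0.0055] w 0.27267641896591566
```

View pics/m4.png

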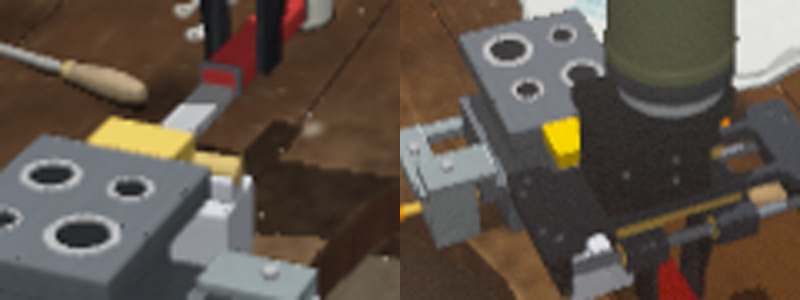

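The montage shows the blade inserted under the lug with the block unmoved, and the forces confirm it is free. I've now used all ten views, so the rest is numeric.

```bash
cat > lev.py <<'E'
from h import *
import sys
def pins(b):
    o=[]
    for box in ((175,235,225,270),(285,255,330,295)):
        m=mask(b,(5,170,120),(20,255,255),box);k=contours(m,3)
        if not k: o.append(None);continue
        x,y,w,h=cv2.boundingRect(k[0]);mm=cv2.moments(m);o.append((round(mm['m10']/mm['m00'],2),round(mm['m01']/mm['m00'],2),w,h,int(mm['m00']/255)))
    return o
def lug(b):
    m=mask(b,(22,90,120),(34,255,255),(238,212,272,235));r=[np.where(m[:,u])[0] for u in range(244,262,3)];return [int(x[0])+0 if len(x) else -1 for x in r], int((m>0).sum())
if __name__=='__main__':
    L=.106;oz=.0637;off=.0291;hd=np.radians(88)
    s=get_state();T=R.from_rotvec(s['tool_rot']).as_matrix();th0=np.arcsin(T[2,0]);p=np.array(s['position'])
    d=np.array([np.cos(hd),np.sin(hd),0]);uR=float(open('ur.txt').read()) if len(sys.argv)<3 else None
    if uR is None: uR=p@d+L;open('ur.txt','w').write(str(uR))
    print('t',s['time'],'p',p,'th',th0,'L',uR-p@d)
    F=[];M=[]
    for i in range(3): F.append(s['ft_force']);M.append(s['torque']);im=get_image('side');s=get_state()
    F=np.mean(F,0);print('F',F,'M',np.mean(M,0),'w',s['grip_width'],'lugF~',(F[2]+3.3)*2.1)
    print('pins',pins(im),'lug',lug(im))
    for th in map(float,sys.argv[1].split(',')):
        du=uR-off*np.sin(th)-L*np.cos(th)-p@d;dz=oz+off*np.cos(th)-L*np.sin(th)-p[2]
        print(th,'x %.1f z %.1f dr %.3f'%((du*np.cos(th0)+dz*np.sin(th0))*1e3,(du*np.sin(th0)-dz*np.cos(th0))*1e3,th-th0))
E
python3 lev.py 0.03,0.06,0.09 init
```

```text
t 17.0833 p [ 0.6095 -0.0351  0.0942] th -0.00045845462352067965 L 0.106
F [ 0.1566 -0.1399 -3.3258] M [-0.0419 -0.1015  0.0011] w 0.26753567092097136 lugF~ -0.054237000805954505
pins [None, None] lug ([222, 220, 220, 220, 221, 221], 192)
0.03 x -0.8 z 4.6 dr 0.030
0.06 x -1.6 z 7.8 dr 0.060
0.09 x -2.2 z 11.0 dr 0.090
```

Request:
send_rows(xyz=[[0, 0, 1], [-0.5, 0, 2.5], [-0.8, 0, 4.5], [-1, 0, 5.5], [-1.3, 0, 6.5], [-1.6, 0, 7.8], [-1.9, 0, 9], [-2, 0, 10], [-2.2, 0, 11], [-2.2, 0, 11]], dr=[[0, 0.005, 0], [0, 0.015, 0], [0, 0.03, 0], [0, 0.04, 0], [0, 0.05, 0], [0, 0.06, 0], [0, 0.07, 0], [0, 0.08, 0], [0, 0.09, 0], [0, 0.09, 0]])

```text
time: 18.07
position: [0.6093, -0.0374, 0.0829]
tool_rot: [-2.215, -2.136, -0.1]
ft_force: [0.2, -0.4, -2.6]
grip_width: 0.269
grip_force: 55.0
```

```bash
python3 - <<'E'
import cv2,numpy as np
b=cv2.imread('pics/side0.png');h=cv2.cvtColor(b,cv2.COLOR_BGR2HSV)
m=cv2.inRange(h,(3,140,150),(22,255,255));n,l,st,ce=cv2.connectedComponentsWithStats(m)
print([(st[i].tolist(),ce[i].round(1).tolist(),h[int(ce[i][1]),int(ce[i][0])].tolist()) for i in range(1,n) if st[i][4]>2 and 200<ce[i][1]<300])
h=cv2.cvtColor(cv2.imread('pics/side_ins.png'),cv2.COLOR_BGR2HSV)
m=cv2.inRange(h,(3,140,150),(22,255,255));n,l,st,ce=cv2.connectedComponentsWithStats(m)
print([(st[i].tolist(),ce[i].round(1).tolist()) for i in range(1,n) if st[i][4]>2 and 200<ce[i][1]<300])
E
python3 lev.py 0.11,0.12,0.13
```

```text
[([242, 219, 6, 6, 6], [244.5, 221.5], [17, 145, 102]), ([190, 248, 4, 5, 14], [191.5, 249.9], [15, 164, 224]), ([304, 273, 4, 6, 18], [305.4, 275.6], [15, 162, 228])]
[([242, 219, 6, 6, 6], [244.5, 221.5]), ([190, 248, 4, 5, 14], [191.5, 249.9]), ([304, 273, 4, 6, 18], [305.4, 275.6])]
t 18.0667 p [ 0.6093 -0.0374  0.0829] th 0.09038555027620084 L 0.10836984327284874
F [ 0.2458 -0.2018 -3.2513] M [-0.1978 -0.0733  0.0005] w 0.26698208855768985 lugF~ 0.10237372276012922
pins [None, None] lug ([222, 220, 220, 220, 221, 221], 193)
0.11 x -0.4 z 1.9 dr 0.020
0.12 x -0.6 z 2.9 dr 0.030
0.13 x -0.9 z 4.0 dr 0.040
```

Request:
send_rows(xyz=[[0, 0, 0.5], [-0.1, 0, 1], [-0.2, 0, 1.5], [-0.4, 0, 1.9], [-0.5, 0, 2.4], [-0.6, 0, 2.9], [-0.6, 0, 2.9], [-0.6, 0, 2.9], [-0.6, 0, 2.9], [-0.6, 0, 2.9]], dr=[[0, 0.005, 0], [0, 0.01, 0], [0, 0.015, 0], [0, 0.02, 0], [0, 0.025, 0], [0, 0.03, 0], [0, 0.03, 0], [0, 0.03, 0], [0, 0.03, 0], [0, 0.03, 0]])

```text
time: 19.05
position: [0.6094, -0.0368, 0.0803]
tool_rot: [-2.198, -2.123, -0.132]
ft_force: [-0.6, -1.1, -3.9]
grip_width: 0.27
grip_force: 55.0
```

```bash
sed -i 's/(5,170,120),(20,255,255)/(3,120,140),(24,255,255)/' lev.py; python3 lev.py 0.14,0.15,0.16
```

```text
t 19.05 p [ 0.6094 -0.0368  0.0803] th 0.11990922942853134 L 0.1077726188149166
F [-0.291   0.0988 -3.3584] M [-0.2834 -0.0979 -0.0114] w 0.26789480584127967 lugF~ -0.12274374702685394
pins [(191.83, 250.52, 6, 6, 23), (304.44, 275.67, 8, 7, 27)] lug ([222, 220, 220, 220, 221, 221], 192)
0.14 x -1.6 z 2.4 dr 0.020
0.15 x -1.8 z 3.5 dr 0.030
0.16 x -2.1 z 4.6 dr 0.040
```

```bash
sed -i 's/L=.106/L=.1085/' lev.py; python3 - <<'E'
from h import *
hd=np.radians(88);print(open('ur.txt').read());uR=.0735*np.sin(hd)+.6133*np.cos(hd);open('ur.txt','w').write(str(uR));print(uR)
E
python3 lev.py 0.14,0.15,0.16
```

```text
0.09222896271115597
0.09485908711354744
t 19.2 p [ 0.6094 -0.0368  0.0803] th 0.11988539148135056 L 0.11041170742110691
F [ 0.2241  0.0742 -3.1657] M [-0.2688 -0.068  -0.0013] w 0.2701825985035165 lugF~ 0.28209839677201454
pins [(191.83, 250.52, 6, 6, 23), (304.44, 275.67, 8, 7, 27)] lug ([222, 220, 220, 220, 221, 221], 192)
0.14 x -1.4 z 2.8 dr 0.020
0.15 x -1.7 z 3.9 dr 0.030
0.16 x -1.9 z 5.0 dr 0.040
```

Request:
send_rows(xyz=[[-0.2, 0, 0.6], [-0.4, 0, 1.2], [-0.8, 0, 1.8], [-1.2, 0, 2.4], [-1.4, 0, 2.8], [-1.5, 0, 3.2], [-1.6, 0, 3.6], [-1.7, 0, 3.9], [-1.7, 0, 3.9], [-1.7, 0, 3.9]], dr=[[0, 0.004, 0], [0, 0.008, 0], [0, 0.012, 0], [0, 0.016, 0], [0, 0.02, 0], [0, 0.024, 0], [0, 0.028, 0], [0, 0.03, 0], [0, 0.03, 0], [0, 0.03, 0]])

```text
time: 20.18
position: [0.6099, -0.0369, 0.0776]
tool_rot: [-2.18, -2.108, -0.166]
ft_force: [-2.3, 4.0, 8.1]
grip_width: 0.27
grip_force: 55.0
```

```bash
python3 lev.py 0.16,0.17,0.18
```

```text
t 20.1833 p [ 0.6099 -0.0369  0.0776] th 0.15112611487026809 L 0.11046219056318314
F [-2.0777  3.3991  8.0208] M [0.5722 0.4999 0.1951] w 0.2678170526423188 lugF~ 23.77374700227304
pins [(191.83, 250.52, 6, 6, 23), (304.57, 275.61, 9, 7, 28)] lug ([222, 220, 220, 220, 221, 221], 193)
0.16 x -1.6 z 2.2 dr 0.009
0.17 x -1.9 z 3.3 dr 0.019
0.18 x -2.2 z 4.4 dr 0.029
```

Request:
send_rows(xyz=[[-0.1, 0, 0.4], [-0.2, 0, 0.8], [-0.3, 0, 1.2], [-0.4, 0, 1.6], [-0.5, 0, 2], [-0.6, 0, 2.4], [-0.7, 0, 2.8], [-0.8, 0, 3.2], [-0.8, 0, 3.2], [-0.8, 0, 3.2]], dr=[[0, 0.004, 0], [0, 0.008, 0], [0, 0.012, 0], [0, 0.016, 0], [0, 0.02, 0], [0, 0.024, 0], [0, 0.028, 0], [0, 0.03, 0], [0, 0.03, 0], [0, 0.03, 0]])

```text
time: 21.17
position: [0.6102, -0.0371, 0.0748]
tool_rot: [-2.164, -2.093, -0.198]
ft_force: [-2.7, 4.6, 9.2]
grip_width: 0.272
grip_force: 55.0
```

```bash
python3 lev.py 0.2
```

```text
t 21.1667 p [ 0.6102 -0.0371  0.0748] th 0.18106273084672508 L 0.11060268091856053
F [-2.337   4.0397  8.6392] M [0.5726 0.525  0.3801] w 0.26980861511758725 lugF~ 25.07234211236631
pins [(191.86, 250.41, 6, 6, 22), (304.69, 275.69, 8, 7, 26)] lug ([222, 219, 219, 220, 220, 221], 193)
0.2 x -2.2 z 3.7 dr 0.019
```

Request:
send_rows(xyz=[[-0.1, 0, 0.4], [-0.2, 0, 0.8], [-0.3, 0, 1.2], [-0.4, 0, 1.6], [-0.5, 0, 2], [-0.6, 0, 2.4], [-0.7, 0, 2.8], [-0.8, 0, 3.2], [-0.8, 0, 3.2], [-0.8, 0, 3.2]], dr=[[0, 0.004, 0], [0, 0.008, 0], [0, 0.012, 0], [0, 0.016, 0], [0, 0.02, 0], [0, 0.024, 0], [0, 0.028, 0], [0, 0.03, 0], [0, 0.03, 0], [0, 0.03, 0]])

```text
time: 22.15
position: [0.6102, -0.0372, 0.0715]
tool_rot: [-2.147, -2.077, -0.23]
ft_force: [-3.4, 3.9, 8.7]
grip_width: 0.267
grip_force: 55.0
```

```bash
python3 lev.py 0.2
```

```text
t 22.15 p [ 0.6102 -0.0372  0.0715] th 0.21124026073349206 L 0.11072072298637073
F [-2.7596  3.8416  8.724 ] M [0.655  0.5049 0.4049] w 0.2716734207508265 lugF~ 25.25045120470309
pins [(191.86, 250.41, 6, 6, 22), (304.93, 275.61, 9, 7, 28)] lug ([221, 218, 218, 219, 219, 220], 199)
0.2 x -1.5 z 0.5 dr -0.011
```

Request:
send_rows(xyz=[[-0.1, 0, 0.4], [-0.2, 0, 0.8], [-0.3, 0, 1.2], [-0.4, 0, 1.6], [-0.5, 0, 2], [-0.6, 0, 2.2], [-0.6, 0, 2.2], [-0.6, 0, 2.2], [-0.6, 0, 2.2], [-0.6, 0, 2.2]], dr=[[0, 0.004, 0], [0, 0.008, 0], [0, 0.012, 0], [0, 0.016, 0], [0, 0.02, 0], [0, 0.02, 0], [0, 0.02, 0], [0, 0.02, 0], [0, 0.02, 0], [0, 0.02, 0]])

```text
time: 23.13
position: [0.6103, -0.0372, 0.0693]
tool_rot: [-2.136, -2.067, -0.25]
ft_force: [-2.5, 4.5, 10.2]
grip_width: 0.265
grip_force: 55.0
```

```bash
python3 lev.py 0.2
```

```text
t 23.1333 p [ 0.6103 -0.0372  0.0693] th 0.23134125488648016 L 0.11069289427751583
F [-2.3959  4.3331  9.6734] M [0.6414 0.491  0.3706] w 0.27011948280632764 lugF~ 27.244184205061973
pins [(191.83, 250.52, 6, 6, 23), (304.57, 275.61, 9, 7, 28)] lug ([221, 218, 218, 218, 219, 220], 197)
0.2 x -1.1 z -1.6 dr -0.031
```

Request:
send_rows(xyz=[[-0.1, 0, 0.4], [-0.2, 0, 0.8], [-0.3, 0, 1.2], [-0.4, 0, 1.6], [-0.5, 0, 2], [-0.6, 0, 2.2], [-0.6, 0, 2.2], [-0.6, 0, 2.2], [-0.6, 0, 2.2], [-0.6, 0, 2.2]], dr=[[0, 0.004, 0], [0, 0.008, 0], [0, 0.012, 0], [0, 0.016, 0], [0, 0.02, 0], [0, 0.02, 0], [0, 0.02, 0], [0, 0.02, 0], [0, 0.02, 0], [0, 0.02, 0]])

```text
time: 24.12
position: [0.6103, -0.0371, 0.0671]
tool_rot: [-2.124, -2.056, -0.271]
ft_force: [-1.8, 4.0, 9.8]
grip_width: 0.268
grip_force: 55.0
```

```bash
python3 lev.py 0.2
```

```text
t 24.1167 p [ 0.6103 -0.0371  0.0671] th 0.25156148098070885 L 0.11061152056532243
F [-2.2713  4.0538  9.5794] M [0.7444 0.4977 0.3855] w 0.2691451570422734 lugF~ 27.04667677630676
pins [(191.83, 250.52, 6, 6, 23), (304.57, 275.61, 9, 7, 28)] lug ([220, 217, 217, 218, 218, 219], 199)
0.2 x -0.6 z -3.8 dr -0.052
```

Request:
send_rows(xyz=[[-0.1, 0, 0.4], [-0.2, 0, 0.8], [-0.3, 0, 1.2], [-0.4, 0, 1.6], [-0.5, 0, 2], [-0.6, 0, 2.2], [-0.6, 0, 2.2], [-0.6, 0, 2.2], [-0.6, 0, 2.2], [-0.6, 0, 2.2]], dr=[[0, 0.004, 0], [0, 0.008, 0], [0, 0.012, 0], [0, 0.016, 0], [0, 0.02, 0], [0, 0.02, 0], [0, 0.02, 0], [0, 0.02, 0], [0, 0.02, 0], [0, 0.02, 0]])

```text
time: 25.1
position: [0.6103, -0.037, 0.0649]
tool_rot: [-2.112, -2.045, -0.291]
ft_force: [-3.1, 4.2, 9.3]
grip_width: 0.268
grip_force: 55.0
```

```bash
python3 lev.py 0.2
```

```text
t 25.1 p [ 0.6103 -0.037   0.0649] th 0.2717771821240587 L 0.11050717667339682
F [-2.478   4.339   9.6295] M [0.8129 0.4903 0.4324] w 0.26926903168329624 lugF~ 27.151962156597566
pins [(191.83, 250.52, 6, 6, 23), (304.81, 275.63, 9, 7, 27)] lug ([220, 217, 217, 217, 218, 218], 200)
0.2 x -0.0 z -6.0 dr -0.072
```

Request:
send_rows(xyz=[[-0.1, 0, 0.4], [-0.2, 0, 0.8], [-0.3, 0, 1.2], [-0.4, 0, 1.6], [-0.5, 0, 2], [-0.6, 0, 2.2], [-0.6, 0, 2.2], [-0.6, 0, 2.2], [-0.6, 0, 2.2], [-0.6, 0, 2.2]], dr=[[0, 0.004, 0], [0, 0.008, 0], [0, 0.012, 0], [0, 0.016, 0], [0, 0.02, 0], [0, 0.02, 0], [0, 0.02, 0], [0, 0.02, 0], [0, 0.02, 0], [0, 0.02, 0]])

```text
time: 26.08
position: [0.6103, -0.0368, 0.0627]
tool_rot: [-2.101, -2.034, -0.311]
ft_force: [-2.3, 4.1, 9.6]
grip_width: 0.271
grip_force: 55.0
```

```bash
python3 lev.py 0.2
```

```text
t 26.0833 p [ 0.6103 -0.0368  0.0627] th 0.291954438764115 L 0.11036978716626879
F [-2.3589  4.6875  9.8405] M [0.8711 0.531  0.4384] w 0.26889287253167427 lugF~ 27.59513507184847
pins [(191.83, 250.52, 6, 6, 23), (304.57, 275.61, 9, 7, 28)] lug ([220, 216, 216, 217, 217, 218], 201)
0.2 x 0.6 z -8.1 dr -0.092
```

Request:
send_rows(xyz=[[-0.1, 0, 0.4], [-0.2, 0, 0.8], [-0.3, 0, 1.2], [-0.4, 0, 1.6], [-0.4, 0, 1.6], [-0.4, 0, 1.6], [-0.4, 0, 1.6], [-0.4, 0, 1.6], [-0.4, 0, 1.6], [-0.4, 0, 1.6]], dr=[[0, 0.004, 0], [0, 0.008, 0], [0, 0.012, 0], [0, 0.015, 0], [0, 0.015, 0], [0, 0.015, 0], [0, 0.015, 0], [0, 0.015, 0], [0, 0.015, 0], [0, 0.015, 0]])

```text
time: 27.07
position: [0.6103, -0.0367, 0.0611]
tool_rot: [-2.092, -2.025, -0.326]
ft_force: [-2.2, 4.9, 10.0]
grip_width: 0.268
grip_force: 55.0
```

```bash
python3 lev.py 0.2
```

```text
t 27.0667 p [ 0.6103 -0.0367  0.0611] th 0.30707957126180024 L 0.11021730687463499
F [-2.1507  4.5607  9.887 ] M [0.9018 0.49   0.4534] w 0.26886122493593795 lugF~ 27.69263216437699
pins [(191.83, 250.52, 6, 6, 23), (304.44, 275.67, 8, 7, 27)] lug ([219, 216, 216, 216, 217, 218], 205)
0.2 x 1.1 z -9.7 dr -0.107
```

Request:
send_rows(xyz=[[-0.1, 0, 0.4], [-0.2, 0, 0.8], [-0.3, 0, 1.2], [-0.4, 0, 1.6], [-0.4, 0, 1.6], [-0.4, 0, 1.6], [-0.4, 0, 1.6], [-0.4, 0, 1.6], [-0.4, 0, 1.6], [-0.4, 0, 1.6]], dr=[[0, 0.004, 0], [0, 0.008, 0], [0, 0.012, 0], [0, 0.015, 0], [0, 0.015, 0], [0, 0.015, 0], [0, 0.015, 0], [0, 0.015, 0], [0, 0.015, 0], [0, 0.015, 0]])

```text
time: 28.05
position: [0.6103, -0.0365, 0.0595]
tool_rot: [-2.083, -2.017, -0.34]
ft_force: [-2.6, 4.6, 10.8]
grip_width: 0.27
grip_force: 55.0
```

```bash
python3 lev.py 0.2
```

```text
t 28.05 p [ 0.6103 -0.0365  0.0595] th 0.322176939751242 L 0.11006751270103554
F [-2.3233  4.6798 10.6464] M [0.9335 0.4766 0.4356] w 0.2700118123685754 lugF~ 29.28748967793885
pins [(191.83, 250.52, 6, 6, 23), (304.44, 275.67, 8, 7, 27)] lug ([219, 216, 215, 216, 217, 217], 201)
0.2 x 1.6 z -11.3 dr -0.122
```

Request:
send_rows(xyz=[[-0.1, 0, 0.4], [-0.2, 0, 0.8], [-0.3, 0, 1.2], [-0.4, 0, 1.6], [-0.4, 0, 1.6], [-0.4, 0, 1.6], [-0.4, 0, 1.6], [-0.4, 0, 1.6], [-0.4, 0, 1.6], [-0.4, 0, 1.6]], dr=[[0, 0.004, 0], [0, 0.008, 0], [0, 0.012, 0], [0, 0.015, 0], [0, 0.015, 0], [0, 0.015, 0], [0, 0.015, 0], [0, 0.015, 0], [0, 0.015, 0], [0, 0.015, 0]])

```text
time: 29.03
position: [0.6103, -0.0363, 0.0579]
tool_rot: [-2.074, -2.008, -0.355]
ft_force: [-3.7, 4.3, 10.8]
grip_width: 0.267
grip_force: 55.0
```

```bash
python3 lev.py 0.2
```

```text
t 29.0333 p [ 0.6103 -0.0363  0.0579] th 0.3373091442045945 L 0.10988694136821667
F [-2.8697  4.6433 10.3236] M [0.9435 0.4854 0.445 ] w 0.27044461287429633 lugF~ 28.609549176281398
pins [(191.83, 250.52, 6, 6, 23), (304.69, 275.69, 8, 7, 26)] lug ([218, 215, 215, 216, 216, 217], 208)
0.2 x 2.1 z -12.8 dr -0.137
```

Request:
send_rows(xyz=[[-0.1, 0, 0.4], [-0.2, 0, 0.8], [-0.3, 0, 1.2], [-0.4, 0, 1.6], [-0.4, 0, 1.6], [-0.4, 0, 1.6], [-0.4, 0, 1.6], [-0.4, 0, 1.6], [-0.4, 0, 1.6], [-0.4, 0, 1.6]], dr=[[0, 0.004, 0], [0, 0.008, 0], [0, 0.012, 0], [0, 0.015, 0], [0, 0.015, 0], [0, 0.015, 0], [0, 0.015, 0], [0, 0.015, 0], [0, 0.015, 0], [0, 0.015, 0]])

```text
time: 30.02
position: [0.6103, -0.0362, 0.0563]
tool_rot: [-2.065, -2.0, -0.37]
ft_force: [-2.0, 4.2, 10.3]
grip_width: 0.268
grip_force: 55.0
```

```bash
python3 lev.py 0.2
```

```text
t 30.0167 p [ 0.6103 -0.0362  0.0563] th 0.3524181689546257 L 0.10969780966279982
F [-2.4964  4.6824 10.2918] M [0.9605 0.4709 0.4252] w 0.26961278760757307 lugF~ 28.542705918625835
pins [(191.83, 250.52, 6, 6, 23), (304.6, 275.72, 8, 7, 25)] lug ([218, 215, 215, 215, 216, 216], 208)
0.2 x 2.7 z -14.4 dr -0.152
```

```bash
cat > trk.py <<'E'
from h import *
from scipy.optimize import least_squares
c=cam('side');a=cv2.imread('pics/side0.png',0);b=cv2.cvtColor(get_image('side'),cv2.COLOR_RGB2GRAY)
m=np.zeros_like(a);cv2.fillConvexPoly(m,np.array([[204,240],[231,225],[272,233],[246,257]]),255)
p=cv2.goodFeaturesToTrack(a,60,.02,3,mask=m)
q,st,er=cv2.calcOpticalFlowPyrLK(a,b,p,None,winSize=(11,11),maxLevel=2)
p,q=p[st[:,0]==1][:,0],q[st[:,0]==1][:,0];W=ray(c,p,.102)
hd=np.radians(88);d=np.array([np.cos(hd),np.sin(hd),0]);n=np.array([np.sin(hd),-np.cos(hd),0])
rear=np.array([.6136,.0995,0])+d*.155
def f(x):
    al,sl,sn,yaw=x;r=R.from_rotvec(n*al)*R.from_rotvec([0,0,yaw])
    return (proj(c,rear+d*sl+n*sn+r.apply(W-rear))-q).ravel()
z=least_squares(f,[0,0,0,0],loss='soft_l1',x_scale=[.1,.01,.01,.1]);print(len(p),'median flow',np.median(q-p,0),'alpha',z.x[0],'ledge mm',95*z.x[0],'slide,side mm',z.x[1:3]*1e3,'yaw',z.x[3],'rms',np.sqrt(np.mean(f(z.x)**2)))
E
python3 trk.py
```

```text
13 median flow [ 0.3695 -1.6239] alpha -0.0652970571724172 ledge mm -6.203220431379633 slide,side mm [-9.3861  0.3354] yaw 0.0031083598512711506 rms 0.4352206998583431
```

```bash
cat >> trk.py <<'E'
for sl in (0,-.003,-.006,-.009):
    g=lambda x:f([x[0],sl,x[1],x[2]]);z=least_squares(g,[0,0,0],loss='soft_l1',x_scale=[.1,.01,.1]);print(sl,'ledge',-95*z.x[0],z.x[1]*1e3,z.x[2],np.sqrt(np.mean(g(z.x)**2)))
E
python3 trk.py
```

```text
13 median flow [ 0.367  -1.6241] alpha -0.06520921977857654 ledge mm -6.194875878964771 slide,side mm [-9.3788  0.3378] yaw 0.003175191515448682 rms 0.4349055243167767
0 ledge -3.762134147482728 1.4128976054422222 0.00704121007406573 1.5671359815772417
-0.003 ledge -0.4253915814681139 0.9661017029808523 0.007629112955975089 1.0670376235333399
-0.006 ledge 2.8487332123143267 0.5825456305174421 0.006719866482409428 0.6521226520111031
-0.009 ledge 5.826447627597843 0.36252611361954823 0.003679785404156516 0.4362507905102899
```

Request:
send_rows(xyz=[[-0.1, 0, 0.4], [-0.2, 0, 0.8], [-0.3, 0, 1.2], [-0.4, 0, 1.6], [-0.4, 0, 1.6], [-0.4, 0, 1.6], [-0.4, 0, 1.6], [-0.4, 0, 1.6], [-0.4, 0, 1.6], [-0.4, 0, 1.6]], dr=[[0, 0.004, 0], [0, 0.008, 0], [0, 0.012, 0], [0, 0.015, 0], [0, 0.015, 0], [0, 0.015, 0], [0, 0.015, 0], [0, 0.015, 0], [0, 0.015, 0], [0, 0.015, 0]])

```text
time: 31.1
position: [0.6103, -0.0359, 0.0546]
tool_rot: [-2.056, -1.991, -0.384]
ft_force: [-2.5, 5.0, 10.6]
grip_width: 0.268
grip_force: 55.0
```

```bash
python3 lev.py 0.2; python3 trk.py
```

```text
t 31.1 p [ 0.6103 -0.0359  0.0546] th 0.36747972381969346 L 0.10947839385570293
F [-2.3815  4.9917 10.6975] M [0.984  0.4709 0.4409] w 0.2702161978068517 lugF~ 29.394796089300137
pins [(191.83, 250.52, 6, 6, 23), (304.48, 275.7, 8, 7, 27)] lug ([218, 214, 214, 215, 215, 216], 210)
0.2 x 3.3 z -15.9 dr -0.167
13 median flow [ 0.4008 -1.6812] alpha -0.07218419719947552 ledge mm -6.857498733950175 slide,side mm [-10.2875   0.2832] yaw 0.003896413727558216 rms 0.46673817590680833
0 ledge -4.130955619442698 1.4706668991108636 0.008237247926028276 1.7122833952345466
-0.003 ledge -0.8028145837039585 1.0293443812605265 0.008959288187515778 1.2057260046711695
-0.006 ledge 2.5216404295536554 0.621763871652329 0.008294828568530237 0.7742902985507876
-0.009 ledge 5.606533623172981 0.36177758518990705 0.005616576098175034 0.4949353061661244
```

Request:
send_rows(xyz=[[0.4, 0, 0], [0.8, 0, 0], [1.2, 0, 0], [1.6, 0, 0], [2, 0, 0], [2.4, 0, 0], [2.8, 0, 0], [3, 0, 0], [3, 0, 0], [3, 0, 0]], dr=[[0, 0, 0], [0, 0, 0], [0, 0, 0], [0, 0, 0], [0, 0, 0], [0, 0, 0], [0, 0, 0], [0, 0, 0], [0, 0, 0], [0, 0, 0]])

```text
time: 32.13
position: [0.6102, -0.0359, 0.0549]
tool_rot: [-2.06, -1.991, -0.381]
ft_force: [-2.4, 1.3, 8.8]
grip_width: 0.27
grip_force: 55.0
```

```bash
python3 lev.py 0.2; python3 trk.py|head -1
```

```text
t 32.1333 p [ 0.6102 -0.0359  0.0549] th 0.36422978271972045 L 0.10942162679466298
F [-2.3823  0.5209  8.8731] M [0.0198 0.5016 0.4541] w 0.26637868407529697 lugF~ 25.563516846599033
pins [(191.83, 250.52, 6, 6, 23), (304.35, 275.69, 8, 7, 26)] lug ([218, 214, 214, 215, 215, 216], 209)
0.2 x 3.1 z -15.7 dr -0.164
13 median flow [ 0.3684 -1.6803] alpha -0.07327944817853997 ledge mm -6.961547576961297 slide,side mm [-10.2911   0.2837] yaw 0.004014217100547641 rms 0.4735372161537979
```

Request:
send_rows(xyz=[[0.5, 0, 0], [1, 0, 0], [1.5, 0, 0], [2, 0, 0], [2.5, 0, 0], [3, 0, 0], [3.5, 0, 0], [4, 0, 0], [4, 0, 0], [4, 0, 0]], dr=[[0, 0, 0], [0, 0, 0], [0, 0, 0], [0, 0, 0], [0, 0, 0], [0, 0, 0], [0, 0, 0], [0, 0, 0], [0, 0, 0], [0, 0, 0]])

```text
time: 33.17
position: [0.61, -0.0358, 0.0552]
tool_rot: [-2.065, -1.992, -0.377]
ft_force: [-3.7, -4.1, 6.0]
grip_width: 0.271
grip_force: 55.0
```

```bash
python3 lev.py 0.2; python3 trk.py|head -1
```

```text
t 33.1667 p [ 0.61   -0.0358  0.0552] th 0.35995091008361274 L 0.10930936285156387
F [-3.3616 -4.1732  5.8981] M [-1.2359  0.4446  0.4765] w 0.27050331786976284 lugF~ 19.315965953000916
pins [(191.83, 250.52, 6, 6, 23), (304.35, 275.69, 8, 7, 26)] lug ([218, 214, 214, 215, 215, 216], 210)
0.2 x 2.8 z -15.5 dr -0.160
13 median flow [ 0.3739 -1.6827] alpha -0.0725933363227238 ledge mm -6.896366950658761 slide,side mm [-10.2147   0.3081] yaw 0.0036742328799651827 rms 0.47312077183976703
```

Request:
send_rows(xyz=[[0.7, 0, 0.1], [1.4, 0, 0.2], [2.1, 0, 0.3], [2.8, 0, 0.4], [3.5, 0, 0.5], [4.2, 0, 0.6], [5, 0, 0.7], [5.5, 0, 0.8], [5.5, 0, 0.8], [5.5, 0, 0.8]], dr=[[0, 0.002, 0], [0, 0.004, 0], [0, 0.006, 0], [0, 0.008, 0], [0, 0.009, 0], [0, 0.01, 0], [0, 0.01, 0], [0, 0.01, 0], [0, 0.01, 0], [0, 0.01, 0]])

```text
time: 34.2
position: [0.61, -0.0356, 0.0551]
tool_rot: [-2.066, -1.987, -0.381]
ft_force: [-4.1, -12.0, 3.8]
grip_width: 0.266
grip_force: 55.1
```

```bash
python3 lev.py 0.2; python3 trk.py|head -1
```

```text
t 34.2 p [ 0.61   -0.0356  0.0551] th 0.36365291863185634 L 0.10916543112599673
F [ -3.8139 -12.2099   4.1796] M [-3.0821  0.6525  0.637 ] w 0.2721098105852737 lugF~ 15.707191154090676
pins [(191.83, 250.52, 6, 6, 23), (304.6, 275.72, 8, 7, 25)] lug ([218, 214, 214, 215, 215, 216], 212)
0.2 x 2.8 z -15.6 dr -0.164
13 median flow [ 0.3567 -1.682 ] alpha -0.07288034697968669 ledge mm -6.923632963070236 slide,side mm [-10.3092   0.263 ] yaw 0.005304089097027176 rms 0.4505303995390405
```

Request:
send_rows(xyz=[[0.7, 0, 0.1], [1.4, 0, 0.2], [2.1, 0, 0.3], [2.8, 0, 0.4], [3.5, 0, 0.5], [4.2, 0, 0.6], [4.6, 0, 0.7], [5, 0, 0.8], [5, 0, 0.8], [5, 0, 0.8]], dr=[[0, 0.002, 0], [0, 0.004, 0], [0, 0.006, 0], [0, 0.008, 0], [0, 0.009, 0], [0, 0.01, 0], [0, 0.01, 0], [0, 0.01, 0], [0, 0.01, 0], [0, 0.01, 0]])

```text
time: 35.23
position: [0.6099, -0.0356, 0.055]
tool_rot: [-2.066, -1.982, -0.386]
ft_force: [-4.5, -19.0, 1.6]
grip_width: 0.268
grip_force: 55.1
```

```bash
python3 lev.py 0.2; python3 trk.py|head -1
```

```text
t 35.2333 p [ 0.6099 -0.0356  0.055 ] th 0.367845463694133 L 0.10910908151982339
F [ -4.3153 -19.2109   1.7883] M [-4.7494  0.7786  0.7748] w 0.2712337435370646 lugF~ 10.685499288237944
pins [(191.83, 250.52, 6, 6, 23), (304.6, 275.72, 8, 7, 25)] lug ([218, 214, 214, 215, 215, 216], 209)
0.2 x 2.8 z -15.7 dr -0.168
13 median flow [ 0.3478 -1.679 ] alpha -0.07300871870111961 ledge mm -6.935828276606363 slide,side mm [-10.3307   0.2448] yaw 0.0060851984640382375 rms 0.46042714633039217
```

Request:
send_rows(xyz=[[0, 0, 0.4], [0, 0, 0.8], [0, 0, 1.2], [0, 0, 1.6], [0, 0, 1.8], [0, 0, 1.8], [0, 0, 1.8], [0, 0, 1.8], [0, 0, 1.8], [0, 0, 1.8]], dr=[[0, 0.003, 0], [0, 0.006, 0], [0, 0.009, 0], [0, 0.012, 0], [0, 0.012, 0], [0, 0.012, 0], [0, 0.012, 0], [0, 0.012, 0], [0, 0.012, 0], [0, 0.012, 0]])

```text
time: 36.27
position: [0.6099, -0.0352, 0.0535]
tool_rot: [-2.059, -1.975, -0.397]
ft_force: [-4.5, -20.0, 3.9]
grip_width: 0.271
grip_force: 55.1
```

```bash
python3 lev.py 0.2; python3 trk.py|head -1
```

```text
t 36.2667 p [ 0.6099 -0.0352  0.0535] th 0.3794400414398552 L 0.10879075030826185
F [ -4.7149 -20.3369   4.2286] M [-4.7557  1.0532  0.8348] w 0.2683029095569719 lugF~ 15.810059248469676
pins [(191.83, 250.52, 6, 6, 23), (304.54, 275.58, 8, 6, 24)] lug ([217, 214, 214, 215, 215, 216], 210)
0.2 x 3.3 z -17.2 dr -0.179
13 median flow [ 0.3242 -1.7022] alpha -0.07791510690766137 ledge mm -7.401935156227831 slide,side mm [-10.902    0.3454] yaw 0.004181877372531733 rms 0.47572546375175895
```

```bash
sed -i 's/range(3): F/range(1): F/' lev.py; cat > tg.py <<'E'
from h import *
import sys
# args: L then thetas
L=float(sys.argv[1]);oz=.0637;off=.0291;hd=np.radians(88);s=get_state();T=R.from_rotvec(s['tool_rot']).as_matrix();t0=np.arcsin(T[2,0]);p=np.array(s['position'])
d=np.array([np.cos(hd),np.sin(hd),0]);uR=float(open('ur.txt').read())
print('th',t0,'p',p)
for th in map(float,sys.argv[2].split(',')):
    du=uR-off*np.sin(th)-L*np.cos(th)-p@d;dz=oz+off*np.cos(th)-L*np.sin(th)-p[2]
    print(th,'x %.1f z %.1f dr %.3f'%((du*np.cos(t0)+dz*np.sin(t0))*1e3,(du*np.sin(t0)-dz*np.cos(t0))*1e3,th-t0))
E
python3 tg.py .1015 .33,.28,.23,.18,.13; python3 tg.py .1085 .379
```

```text
th 0.379400222153103 p [ 0.6099 -0.0353  0.0535]
0.33 x 4.9 z -3.2 dr -0.049
0.28 x 6.7 z -8.2 dr -0.099
0.23 x 8.8 z -13.0 dr -0.149
0.18 x 11.1 z -17.8 dr -0.199
0.13 x 13.7 z -22.4 dr -0.249
th 0.379400222153103 p [ 0.6099 -0.0353  0.0535]
0.379 x -3.6 z 1.7 dr -0.000
```

Request:
send_rows(xyz=[[0, 0, -2], [0, 0, -4.5], [0, 0, -7], [0, 0, -9.5], [0, 0, -12], [0, 0, -14.5], [0, 0, -17], [0, 0, -19.5], [0.3, 0, -22], [0.5, 0, -24]], dr=[[0, -0.02, 0], [0, -0.045, 0], [0, -0.07, 0], [0, -0.1, 0], [0, -0.125, 0], [0, -0.15, 0], [0, -0.175, 0], [0, -0.2, 0], [0, -0.225, 0], [0, -0.25, 0]])

```text
time: 37.3
position: [0.6094, -0.0371, 0.0773]
tool_rot: [-2.193, -2.109, -0.151]
ft_force: [-1.5, -8.8, -0.4]
grip_width: 0.27
grip_force: 55.0
```

```bash
python3 lev.py 0.13; python3 trk.py|head -1; python3 tg.py .1015 .12
```

```text
t 37.3 p [ 0.6094 -0.0371  0.0773] th 0.1372758389815458 L 0.11065791474450407
F [-1.4678 -8.7693 -0.4377] M [-2.1726  0.3143  0.2807] w 0.272533649945839 lugF~ 6.010924860023111
pins [(191.92, 250.46, 6, 6, 24), (304.35, 275.69, 8, 7, 26)] lug ([222, 219, 217, 217, 218, 219], 178)
0.13 x -0.5 z -1.3 dr -0.007
13 median flow [ 2.2903 -2.48  ] alpha -0.0067128965272325765 ledge mm -0.6377251700870947 slide,side mm [-10.6184   0.0705] yaw -0.0026097712650733247 rms 0.7022363011317748
th 0.1361556554380555 p [ 0.6096 -0.0372  0.0776]
0.12 x 6.8 z -2.0 dr -0.016
```

Request:
send_rows(xyz=[[0, 0, -1.5], [0, 0, -3], [0, 0, -4.5], [0.5, 0, -6], [2, 0, -7.5], [4, 0, -7.5], [6, 0, -7.3], [8, 0, -7], [10, 0, -6.7], [12, 0, -6.5]], dr=[[0, -0.015, 0], [0, -0.03, 0], [0, -0.045, 0], [0, -0.06, 0], [0, -0.066, 0], [0, -0.066, 0], [0, -0.066, 0], [0, -0.066, 0], [0, -0.066, 0], [0, -0.066, 0]])

```text
time: 38.23
position: [0.6093, -0.0366, 0.0843]
tool_rot: [-2.24, -2.14, -0.065]
ft_force: [-2.5, -28.4, -1.4]
grip_width: 0.269
grip_force: 55.0
```

```bash
python3 lev.py 0.07; python3 trk.py|head -1; python3 tg.py .1 .07
```

```text
t 38.2333 p [ 0.6093 -0.0366  0.0843] th 0.0600790543164999 L 0.11020962952307423
F [ -2.5251 -28.4037  -1.4081] M [-5.9408  0.3634  0.1236] w 0.270010800888047 lugF~ 3.9729366101150667
pins [(191.92, 250.46, 6, 6, 24), (304.35, 275.69, 8, 7, 26)] lug ([222, 219, 217, 218, 218, 219], 179)
0.07 x -0.0 z -0.8 dr 0.010
13 median flow [ 2.4406 -2.5228] alpha -0.006776638444669933 ledge mm -0.6437806522436436 slide,side mm [-10.8195  -0.012 ] yaw -0.0014879546057445486 rms 0.7155017880550287
th 0.06037592953874396 p [ 0.6092 -0.0367  0.0843]
0.07 x 8.5 z -0.9 dr 0.010
```

Request:
send_rows(xyz=[[1, 0, 0], [2, 0, 0], [3, 0, 0], [4, 0, 0], [5, 0, 0], [6, 0, 0], [7, 0, 0], [8, 0, 0], [9, 0, 0], [9, 0, 0]], dr=[[0, 0.002, 0], [0, 0.005, 0], [0, 0.008, 0], [0, 0.01, 0], [0, 0.01, 0], [0, 0.01, 0], [0, 0.01, 0], [0, 0.01, 0], [0, 0.01, 0], [0, 0.01, 0]])

```text
time: 39.17
position: [0.6093, -0.0328, 0.0844]
tool_rot: [-2.241, -2.133, -0.07]
ft_force: [-2.9, -30.5, -3.5]
grip_width: 0.27
grip_force: 55.0
```

```bash
python3 lev.py 0.07; python3 trk.py|head -1
```

```text
t 39.1667 p [ 0.6093 -0.0328  0.0844] th 0.06504104576787835 L 0.1063418973521881
F [ -2.9257 -30.4997  -3.4876] M [-6.8173  0.4443  0.1639] w 0.2725996583960505 lugF~ -0.39387589518126664
pins [(191.87, 250.43, 6, 6, 23), (304.3, 275.67, 8, 7, 27)] lug ([222, 219, 218, 218, 219, 220], 181)
0.07 x -3.9 z -1.0 dr 0.005
13 median flow [ 1.3612 -1.7255] alpha -0.009407580078923549 ledge mm -0.8937201074977371 slide,side mm [-6.9701 -0.1726] yaw 0.004046457152859488 rms 0.4424976962967966
```

Request:
send_rows(xyz=[[1, 0, 0], [2, 0, 0], [3, 0, 0], [4, 0, 0], [5, 0, 0], [6, 0, 0], [7, 0, 0], [7.5, 0, 0], [7.5, 0, 0], [7.5, 0, 0]], dr=[[0, 0, 0], [0, 0, 0], [0, 0, 0], [0, 0, 0], [0, 0, 0], [0, 0, 0], [0, 0, 0], [0, 0, 0], [0, 0, 0], [0, 0, 0]])

```text
time: 40.1
position: [0.6098, -0.0246, 0.0849]
tool_rot: [-2.24, -2.134, -0.071]
ft_force: [-2.5, -31.1, -2.4]
grip_width: 0.268
grip_force: 55.0
```

```bash
python3 lev.py 0.07; python3 trk.py|head -1
```

```text
t 40.1 p [ 0.6098 -0.0246  0.0849] th 0.06559508789723752 L 0.09814468483135573
F [ -2.4828 -31.0996  -2.3661] M [-6.8426  0.4045  0.2269] w 0.27121972633905506 lugF~ 1.961104041374225
pins [(191.87, 250.43, 6, 6, 23), (304.35, 275.69, 8, 7, 26)] lug ([221, 219, 220, 220, 221, 221], 199)
0.07 x -12.1 z -1.0 dr 0.004
13 median flow [-0.3986  0.1073] alpha -0.004016094619868585 ledge mm -0.3815289888875156 slide,side mm [0.7426 0.3545] yaw -0.0015601194531967592 rms 0.15918279152340553
```

Request:
send_rows(xyz=[[-2, 0, 0], [-4, 0, 0], [-6, 0, 0], [-8, 0, 0], [-10, 0, 0], [-12, 0, 0], [-14, 0, 0], [-16, 0, 0], [-17, 0, 0], [-17, 0, 0]], dr=[[0, 0, 0], [0, 0, 0], [0, 0, 0], [0, 0, 0], [0, 0, 0], [0, 0, 0], [0, 0, 0], [0, 0, 0], [0, 0, 0], [0, 0, 0]])

```text
time: 41.03
position: [0.61, -0.0256, 0.0845]
tool_rot: [-2.222, -2.135, -0.094]
ft_force: [0.1, -7.3, -4.7]
grip_width: 0.266
grip_force: 55.0
```

```bash
cat > path.py <<'E'
from h import *
import sys
e=float(sys.argv[1])  # desired toe y at th=.1 (world y)
hd=np.radians(88);s=get_state();T=R.from_rotvec(s['tool_rot']).as_matrix();t0=np.arcsin(T[2,0]);p=np.array(s['position']);F=s['ft_force']
print('t',s['time'],'th',t0,'p',p,'F',F,'M',s['torque'])
oz=.0637;off=.0291;yr=.0735
for th in map(float,sys.argv[2].split(',')):
    ct,st=np.cos(th),np.sin(th)
    # iterate alpha
    al=0
    for _ in range(30):
        toe=e+.09*al                 # follow the lug back
        y=toe-.1566*ct-.0131*st      # TCP y
        # bar underside line tangent to ridge: TCP z from n.(P-axis)=off
        z=oz+(off+(y-yr)*st)/ct
        zt=z+.1566*st-.0131*ct
        al=max(0,(zt-.085)/(.155+.0995-e))
    du=y-p[1];dz=z-p[2]
    print(th,'y %.4f z %.4f ledge %.1f | x %.1f z %.1f dr %.3f'%(y,z,95e3*al,(du*np.cos(t0)+dz*np.sin(t0))*1e3,(du*np.sin(t0)-dz*np.cos(t0))*1e3,th-t0))
E
python3 path.py .129 .1,.12,.15,.18,.21,.24,.27,.3; python3 trk.py|head -1
```

```text
t 41.0333 th 0.08455757175148353 p [ 0.61   -0.0256  0.0845] F [ 0.1259 -7.343  -4.6834] M [-1.8421 -0.2669 -0.191 ]
0.1 y -0.0279 z 0.0828 ledge 284.6 | x -2.4 z 1.6 dr 0.015
0.12 y -0.0269 z 0.0809 ledge 1249.6 | x -1.6 z 3.5 dr 0.035
0.15 y -0.0252 z 0.0782 ledge 2775.9 | x -0.1 z 6.3 dr 0.065
0.18 y -0.0232 z 0.0757 ledge 4406.9 | x 1.6 z 9.0 dr 0.095
0.21 y -0.0211 z 0.0733 ledge 6155.5 | x 3.5 z 11.6 dr 0.125
0.24 y -0.0186 z 0.0711 ledge 8036.9 | x 5.8 z 14.0 dr 0.155
0.27 y -0.0159 z 0.0692 ledge 10068.9 | x 8.3 z 16.1 dr 0.185
0.3 y -0.0129 z 0.0674 ledge 12272.6 | x 11.2 z 18.1 dr 0.215
13 median flow [-0.3433  0.0919] alpha -0.00294188558272203 ledge mm -0.27947913035859284 slide,side mm [0.6698 0.438 ] yaw -0.0037975310423819676 rms 0.18143959321084108
```

Request:
send_rows(xyz=[[-2, 0, 0.5], [-4, 0, 1], [-5.5, 0, 1.6], [-5.5, 0, 2.5], [-5.2, 0, 3.3], [-5, 0, 4.2], [-4.6, 0, 5], [-4.3, 0, 5.7], [-4, 0, 6.3], [-4, 0, 6.3]], dr=[[0, 0.005, 0], [0, 0.01, 0], [0, 0.016, 0], [0, 0.025, 0], [0, 0.033, 0], [0, 0.042, 0], [0, 0.05, 0], [0, 0.058, 0], [0, 0.065, 0], [0, 0.065, 0]])

```text
time: 41.92
position: [0.6106, -0.026, 0.0812]
tool_rot: [-2.183, -2.105, -0.168]
ft_force: [-2.7, -8.1, 8.2]
grip_width: 0.27
grip_force: 55.0
```

```bash
python3 lev.py 0.15; python3 path.py .129 .15,.18,.21; python3 trk.py|head -1
```

```text
t 41.9167 p [ 0.6106 -0.026   0.0812] th 0.15198638991004737 L 0.09951687209254313
F [-2.652  -8.0651  8.1999] M [-2.2789  0.7269  0.2226] w 0.2688290323987858 lugF~ 24.149732097622174
pins [(191.87, 250.43, 6, 6, 23), (304.35, 275.69, 8, 7, 26)] lug ([222, 219, 220, 220, 221, 221], 193)
0.15 x -12.7 z 3.0 dr -0.002
t 41.9667 th 0.15154130500517243 p [ 0.6106 -0.026   0.0812] F [-2.5191 -8.5358  8.5981] M [-2.2712  0.6669  0.299 ]
0.15 y -0.0252 z 0.0782 ledge 2775.9 | x 0.3 z 3.1 dr -0.002
0.18 y -0.0232 z 0.0757 ledge 4406.9 | x 1.9 z 5.9 dr 0.028
0.21 y -0.0211 z 0.0733 ledge 6155.5 | x 3.7 z 8.5 dr 0.058
13 median flow [-0.284   0.0775] alpha -0.003160643162700019 ledge mm -0.30026110045650184 slide,side mm [0.3865 0.2963] yaw -0.0028425372763107816 rms 0.10059479460894771
```

Request:
send_rows(xyz=[[0.2, 0, 0.5], [0.4, 0, 1], [0.6, 0, 1.5], [0.8, 0, 2], [1, 0, 2.5], [1.2, 0, 3], [1.4, 0, 3.5], [1.6, 0, 4], [1.8, 0, 4.5], [1.8, 0, 4.5]], dr=[[0, 0.004, 0], [0, 0.008, 0], [0, 0.012, 0], [0, 0.016, 0], [0, 0.02, 0], [0, 0.025, 0], [0, 0.03, 0], [0, 0.035, 0], [0, 0.04, 0], [0, 0.04, 0]])

```text
time: 42.85
position: [0.6111, -0.0262, 0.0775]
tool_rot: [-2.164, -2.086, -0.207]
ft_force: [-4.7, -13.3, 12.4]
grip_width: 0.268
grip_force: 55.1
```

```bash
python3 lev.py 0.15; python3 trk.py|head -1
```

```text
t 42.85 p [ 0.6111 -0.0262  0.0775] th 0.18824477325775912 L 0.09972244983422306
F [ -4.675  -13.2798  12.3712] M [-3.0508  1.096   0.5783] w 0.27020601722278975 lugF~ 32.90951069354485
pins [(191.83, 250.52, 6, 6, 23), (304.44, 275.67, 8, 7, 27)] lug ([221, 218, 219, 219, 220, 220], 198)
0.15 x -11.9 z -1.0 dr -0.038
13 median flow [-0.1953 -0.16  ] alpha -0.016609894229204232 ledge mm -1.577939951774402 slide,side mm [-1.2439  0.2548] yaw -0.00164371870432993 rms 0.07929410006221156
```

Request:
send_rows(xyz=[[0.2, 0, 0.5], [0.4, 0, 1], [0.6, 0, 1.5], [0.8, 0, 2], [1, 0, 2.5], [1.2, 0, 3], [1.4, 0, 3.2], [1.6, 0, 3.2], [1.6, 0, 3.2], [1.6, 0, 3.2]], dr=[[0, 0.004, 0], [0, 0.008, 0], [0, 0.012, 0], [0, 0.016, 0], [0, 0.02, 0], [0, 0.025, 0], [0, 0.03, 0], [0, 0.03, 0], [0, 0.03, 0], [0, 0.03, 0]])

```text
time: 43.78
position: [0.6111, -0.0262, 0.0745]
tool_rot: [-2.15, -2.071, -0.235]
ft_force: [-5.6, -16.6, 12.5]
grip_width: 0.27
grip_force: 55.1
```

```bash
python3 lev.py 0.15; python3 trk.py|head -1
```

```text
t 43.7833 p [ 0.6111 -0.0262  0.0745] th 0.21535895756127685 L 0.09974245788961525
F [ -5.6062 -16.6397  12.4967] M [-3.738   1.2602  0.6037] w 0.2674472720426599 lugF~ 33.173085538369136
pins [(191.83, 250.52, 6, 6, 23), (304.44, 275.67, 8, 7, 27)] lug ([220, 217, 218, 218, 219, 219], 203)
0.15 x -11.2 z -4.2 dr -0.065
13 median flow [-0.24   -0.4029] alpha -0.02883388810633567 ledge mm -2.739219370101889 slide,side mm [-2.7998  0.1921] yaw 0.002843521131056844 rms 0.13676925789460478
```

Request:
send_rows(xyz=[[0.5, 0, 0.5], [1, 0, 1], [1.5, 0, 1.5], [2, 0, 2], [2.5, 0, 2.5], [3, 0, 3], [3.5, 0, 3.5], [4, 0, 4], [4, 0, 4.3], [4, 0, 4.3]], dr=[[0, 0.004, 0], [0, 0.008, 0], [0, 0.012, 0], [0, 0.016, 0], [0, 0.02, 0], [0, 0.025, 0], [0, 0.03, 0], [0, 0.035, 0], [0, 0.04, 0], [0, 0.04, 0]])

```text
time: 44.72
position: [0.6112, -0.0261, 0.0705]
tool_rot: [-2.133, -2.049, -0.271]
ft_force: [-8.0, -24.5, 13.3]
grip_width: 0.269
grip_force: 55.2
```

```bash
python3 lev.py 0.15; python3 trk.py|head -1
```

```text
t 44.7167 p [ 0.6112 -0.0261  0.0705] th 0.2504972139594423 L 0.09961099129014206
F [ -8.0114 -24.5356  13.3209] M [-5.0382  1.5221  0.8598] w 0.26936095077465816 lugF~ 34.90392815343256
pins [(191.83, 250.52, 6, 6, 23), (304.44, 275.67, 8, 7, 27)] lug ([219, 216, 216, 217, 217, 218], 205)
0.15 x -10.2 z -8.6 dr -0.100
13 median flow [-0.2122 -0.6603] alpha -0.050700577161851425 ledge mm -4.816554830375885 slide,side mm [-5.0402  0.2384] yaw 0.0006034772392711924 rms 0.19737476827297865
```

Request:
send_rows(xyz=[[0.5, 0, 0.5], [1, 0, 1], [1.5, 0, 1.5], [2, 0, 2], [2.5, 0, 2.5], [3, 0, 3], [3, 0, 3.2], [3, 0, 3.2], [3, 0, 3.2], [3, 0, 3.2]], dr=[[0, 0.004, 0], [0, 0.008, 0], [0, 0.012, 0], [0, 0.016, 0], [0, 0.02, 0], [0, 0.025, 0], [0, 0.03, 0], [0, 0.03, 0], [0, 0.03, 0], [0, 0.03, 0]])

```text
time: 45.65
position: [0.6112, -0.0259, 0.0675]
tool_rot: [-2.12, -2.034, -0.297]
ft_force: [-8.5, -30.6, 13.5]
grip_width: 0.268
grip_force: 55.2
```

```bash
python3 lev.py 0.15; python3 trk.py|head -1
```

```text
t 45.65 p [ 0.6112 -0.0259  0.0675] th 0.2761023573648334 L 0.0994234758847063
F [ -8.5231 -30.5587  13.5341] M [-6.1839  1.6536  1.0088] w 0.2662366824345659 lugF~ 35.3515889004902
pins [(191.83, 250.52, 6, 6, 23), (304.6, 275.72, 8, 7, 25)] lug ([218, 215, 215, 216, 217, 217], 206)
0.15 x -9.4 z -11.8 dr -0.126
13 median flow [-0.2935 -0.9377] alpha -0.06501916655147279 ledge mm -6.176820822389915 slide,side mm [-6.9122  0.1805] yaw 0.005350175376594144 rms 0.29846613640594577
```

Request:
send_rows(xyz=[[-0.1, 0, 0.4], [-0.2, 0, 0.8], [-0.3, 0, 1.2], [-0.4, 0, 1.6], [-0.5, 0, 2], [-0.5, 0, 2], [-0.5, 0, 2], [-0.5, 0, 2], [-0.5, 0, 2], [-0.5, 0, 2]], dr=[[0, 0.004, 0], [0, 0.008, 0], [0, 0.012, 0], [0, 0.016, 0], [0, 0.018, 0], [0, 0.018, 0], [0, 0.018, 0], [0, 0.018, 0], [0, 0.018, 0], [0, 0.018, 0]])

```text
time: 46.58
position: [0.6112, -0.0258, 0.0653]
tool_rot: [-2.11, -2.024, -0.315]
ft_force: [-8.8, -29.2, 13.6]
grip_width: 0.264
grip_force: 55.2
```

```bash
python3 lev.py 0.15; python3 trk.py|head -1
```

```text
t 46.5833 p [ 0.6112 -0.0258  0.0653] th 0.29422105792254555 L 0.0992803350765013
F [ -8.8149 -29.1936  13.5875] M [-6.068   1.6741  1.1309] w 0.2677028933328314 lugF~ 35.46384897525066
pins [(191.83, 250.52, 6, 6, 23), (304.44, 275.78, 8, 7, 27)] lug ([217, 214, 215, 215, 216, 216], 207)
0.15 x -8.6 z -14.1 dr -0.144
13 median flow [-0.1145 -1.1637] alpha -0.07098165994993667 ledge mm -6.743257695243984 slide,side mm [-8.2417  0.2283] yaw 0.005726088348418055 rms 0.4054789676633371
```

Request:
send_rows(xyz=[[-0.1, 0, 0.4], [-0.2, 0, 0.8], [-0.3, 0, 1.2], [-0.4, 0, 1.6], [-0.5, 0, 2], [-0.5, 0, 2], [-0.5, 0, 2], [-0.5, 0, 2], [-0.5, 0, 2], [-0.5, 0, 2]], dr=[[0, 0.004, 0], [0, 0.008, 0], [0, 0.012, 0], [0, 0.016, 0], [0, 0.018, 0], [0, 0.018, 0], [0, 0.018, 0], [0, 0.018, 0], [0, 0.018, 0], [0, 0.018, 0]])

```text
time: 47.52
position: [0.6113, -0.0253, 0.0628]
tool_rot: [-2.099, -2.013, -0.334]
ft_force: [-7.7, -29.3, 10.6]
grip_width: 0.273
grip_force: 55.2
```

```bash
python3 lev.py 0.15; python3 trk.py|head -1
```

```text
t 47.5167 p [ 0.6113 -0.0253  0.0628] th 0.3128415321220091 L 0.09884817776702906
F [ -7.6882 -29.3332  10.5941] M [-5.86    1.5042  1.0643] w 0.2667758059576088 lugF~ 29.177509233996858
pins [None, (299.19, 274.14, 4, 7, 21)] lug ([217, 214, 214, 214, 215, 215], 211)
0.15 x -8.0 z -16.8 dr -0.163
13 median flow [-0.1057 -1.3993] alpha -0.08905404789011385 ledge mm -8.460134549560816 slide,side mm [-10.0912   0.1768] yaw 0.006817493881475131 rms 0.4586303519247432
```

```bash
cat > pin.py <<'E'
from h import *
for n,box in (('side',(175,230,230,275)),('side',(285,255,330,295)),('scene',(180,180,205,205)),('scene',(270,155,300,185))):
    r=[cv2.imread(f'pics/{n}0.png')[:,:,::-1].copy(),get_image(n)]
    for im in r:
        m=mask(im,(3,110,110),(26,255,255),box);ys,xs=np.where(m>0);print(n,len(xs),(xs.min(),xs.max(),xs.mean().round(1),ys.mean().round(1)) if len(xs) else None,end=' -> ')
    print()
E
python3 pin.py
```

```text
side 35 (np.int64(177), np.int64(196), np.float64(192.3), np.float64(250.1)) -> side 11 (np.int64(177), np.int64(196), np.float64(193.9), np.float64(249.5)) -> 
side 53 (np.int64(294), np.int64(308), np.float64(303.2), np.float64(274.4)) -> side 30 (np.int64(294), np.int64(302), np.float64(299.2), np.float64(273.3)) -> 
scene 131 (np.int64(180), np.int64(196), np.float64(187.1), np.float64(186.5)) -> scene 119 (np.int64(180), np.int64(196), np.float64(187.1), np.float64(185.4)) -> 
scene 50 (np.int64(282), np.int64(299), np.float64(289.5), np.float64(163.6)) -> scene 0 None ->
```

Request:
send_rows(xyz=[[-2, 0, -1], [-4, 0, -2], [-6, 0, -3], [-8, 0, -4.5], [-10, 0, -6], [-12, 0, -7.5], [-13, 0, -9], [-14, 0, -11], [-15, 0, -12.5], [-15, 0, -13]], dr=[[0, -0.01, 0], [0, -0.02, 0], [0, -0.03, 0], [0, -0.045, 0], [0, -0.06, 0], [0, -0.075, 0], [0, -0.09, 0], [0, -0.11, 0], [0, -0.125, 0], [0, -0.13, 0]])

```text
time: 48.65
position: [0.6106, -0.0262, 0.0712]
tool_rot: [-2.153, -2.082, -0.22]
ft_force: [0.1, -0.8, 0.9]
grip_width: 0.271
grip_force: 55.0
```

```bash
python3 lev.py 0.15; python3 trk.py|head -1; python3 pin.py | head -2
```

```text
t 48.65 p [ 0.6106 -0.0262  0.0712] th 0.2018243539900606 L 0.09976407421003783
F [ 0.0922 -0.7789  0.8862] M [-0.0914 -0.0934 -0.0793] w 0.26754990146227814 lugF~ 8.790921071161051
pins [None, (299.19, 274.14, 4, 7, 21)] lug ([217, 214, 214, 215, 215, 216], 215)
0.15 x -10.6 z -7.4 dr -0.052
13 median flow [ 0.0458 -1.3911] alpha -0.0846676509046182 ledge mm -8.043426835938728 slide,side mm [-9.9924  0.2058] yaw 0.0050222168169095785 rms 0.4380126731911448
side 35 (np.int64(177), np.int64(196), np.float64(192.3), np.float64(250.1)) -> side 11 (np.int64(177), np.int64(196), np.float64(193.9), np.float64(249.5)) -> 
side 53 (np.int64(294), np.int64(308), np.float64(303.2), np.float64(274.4)) -> side 33 (np.int64(294), np.int64(302), np.float64(299.2), np.float64(272.8)) ->
```

Request:
send_rows(xyz=[[0, 0, -2], [0, 0, -4.5], [-1, 0, -7], [-5, 0, -8], [-13, 0, -8.8], [-24, 0, -9.5], [-38, 0, -10.5], [-52, 0, -11.5], [-66, 0, -12.5], [-80, 0, -13.5]], dr=[[0, -0.015, 0], [0, -0.035, 0], [0, -0.05, 0], [0, -0.05, 0], [0, -0.05, 0], [0, -0.05, 0], [0, -0.05, 0], [0, -0.05, 0], [0, -0.05, 0], [0, -0.05, 0]])

```text
time: 49.78
position: [0.6063, -0.1114, 0.0663]
tool_rot: [-2.183, -2.104, -0.165]
ft_force: [-0.3, 1.1, -4.4]
grip_width: 0.271
grip_force: 55.0
```

```bash
python3 lev.py 0.15; python3 trk.py|head -1
```

```text
t 49.7833 p [ 0.6063 -0.1114  0.0663] th 0.15142914535977375 L 0.18502799192229424
F [-0.3305  1.1019 -4.4252] M [-0.3329 -0.084  -0.0065] w 0.2678595444782003 lugF~ -2.3628735803770953
pins [None, (299.19, 274.14, 4, 7, 21)] lug ([217, 214, 214, 215, 215, 216], 212)
0.15 x 74.1 z 1.2 dr -0.001
13 median flow [ 0.0419 -1.3912] alpha -0.08475569822002244 ledge mm -8.051791330902132 slide,side mm [-9.9931  0.2067] yaw 0.004956307432237917 rms 0.43534722172703794
```

```bash
python3 - <<'E'
from h import *
move(*tgt([.557,-.215,.055],np.radians(78),.02))
E
```

```text
shift mm [-103.3987  -44.9607   -4.4139] dr [-0.0156 -0.1292  0.1677] t 49.8833
```

Request:
send_rows(xyz=[[-7, -2, -1], [-20, -7, -2], [-34, -13, -3], [-48, -20, -4], [-62, -27, -4.4], [-76, -33, -4.4], [-88, -39, -4.4], [-97, -43, -4.4], [-103, -45, -4.4], [-103, -45, -4.4]], dr=[[0, -0.02, 0.01], [-0.003, -0.04, 0.03], [-0.006, -0.06, 0.05], [-0.008, -0.08, 0.08], [-0.01, -0.1, 0.11], [-0.012, -0.12, 0.14], [-0.015, -0.129, 0.16], [-0.016, -0.129, 0.168], [-0.016, -0.129, 0.168], [-0.016, -0.129, 0.168]])

```text
time: 50.72
position: [0.5573, -0.2117, 0.0554]
tool_rot: [-2.428, -1.972, -0.027]
ft_force: [-0.3, -0.8, -3.2]
grip_width: 0.27
grip_force: 55.0
```

```bash
python3 - <<'E'
from h import *
s=get_state();print(s['time'],s['position'],R.from_rotvec(s['tool_rot']).as_matrix()[:,0],s['ft_force'])
move(*tgt([.557,-.215,.022],np.radians(78),.0))
c=cam('side');im=get_image('side');p=np.array(s['position']);T=R.from_rotvec(s['tool_rot']).as_matrix()
# toe row check: bright blade pixels
q=proj(c,[p+T@np.array([.1566,0,.0131]),p+T@np.array([.06,0,.0131])]);print('pred toe/mid px',q+1)
g=im.max(2).astype(int)
for t in (-.05,0,.05,.1,.3,.6):
    a=q[0]+1+(q[1]-q[0])*t;r=g[int(a[1])-6:int(a[1])+7,int(round(a[0]))];print(t,a.round(1),r)
E
```

```text
50.7167 [ 0.5573 -0.2117  0.0554] [0.2049 0.9785 0.0218] [-0.2681 -0.8334 -3.1508]
shift mm [-3.9957  0.3231 33.3669] dr [ 0.0007 -0.0218  0.003 ] t 50.7167
pred toe/mid px [[292.1156 214.8934]
 [310.8885 201.7447]]
-0.05 [291.2 215.6] [ 75  74 124 196 188 192 177 138  94  85  96  91  89]
0 [292.1 214.9] [ 67  73  87 183 198 189 192 189 148  98  86 101  94]
0.05 [293.1 214.2] [ 67  87 143 187 196 175 189 195 157 110  91  95  93]
0.1 [294.  213.6] [ 37  69 142 188 196 195 198 194 197 163 120  96  88]
0.3 [297.7 210.9] [ 65  71  98 183 197 196 195 196 193 156 115 115  87]
0.6 [303.4 207. ] [ 34  70 141 186 195 195 196 197 198 144 104  70  44]
```

Request:
send_rows(xyz=[[-1, 0, 4], [-2, 0, 9], [-3, 0, 14], [-3, 0, 19], [-3, 0, 23], [-3, 0, 26], [-3, 0, 29], [-3, 0, 31], [-3, 0, 32.5], [-3, 0, 33.5]], dr=[[0, -0.005, 0], [0, -0.01, 0], [0, -0.015, 0], [0, -0.02, 0], [0, -0.022, 0], [0, -0.022, 0], [0, -0.022, 0], [0, -0.022, 0], [0, -0.022, 0], [0, -0.022, 0]])

```text
time: 51.6
position: [0.5579, -0.2116, 0.0221]
tool_rot: [2.435, 1.984, 0.002]
ft_force: [-0.7, 0.2, -2.6]
grip_width: 0.266
grip_force: 55.0
```

```bash
python3 f.py
```

```text
51.6 [ 0.5579 -0.2116  0.0221] [0.2024 0.9793 0.0007]
F [-0.5726  0.1165 -3.02  ] M [-0.0426 -0.0607  0.0039] w 0.2676696565169473
```

Not touching yet, so I'll lower 1.5 mm more and then open.

Request:
send_rows(xyz=[[0, 0, 0.3], [0, 0, 0.6], [0, 0, 0.9], [0, 0, 1.2], [0, 0, 1.5], [0, 0, 1.5], [0, 0, 1.5], [0, 0, 1.5], [0, 0, 1.5], [0, 0, 1.5]], dr=[[0, 0, 0], [0, 0, 0], [0, 0, 0], [0, 0, 0], [0, 0, 0], [0, 0, 0], [0, 0, 0], [0, 0, 0], [0, 0, 0], [0, 0, 0]])

```text
time: 52.58
position: [0.558, -0.2116, 0.0211]
tool_rot: [2.435, 1.984, 0.002]
ft_force: [-1.2, 1.6, 1.0]
grip_width: 0.267
grip_force: 55.0
```

Request:
send_rows(xyz=[[0, 0, 0], [0, 0, 0], [0, 0, 0], [0, 0, 0], [0, 0, 0], [0, 0, 0], [0, 0, 0], [0, 0, 0], [0, 0, 0], [0, 0, 0]], dr=[[0, 0, 0], [0, 0, 0], [0, 0, 0], [0, 0, 0], [0, 0, 0], [0, 0, 0], [0, 0, 0], [0, 0, 0], [0, 0, 0], [0, 0, 0]], jaw=48)

```text
time: 53.42
position: [0.5579, -0.2115, 0.0207]
tool_rot: [2.435, 1.984, 0.002]
ft_force: [-0.0, 0.6, -0.9]
grip_width: 0.549
grip_force: 0.0
```

Request:
send_rows(xyz=[[0, 0, -3], [0, 0, -8], [0, 0, -16], [0, 0, -28], [0, 0, -42], [0, 0, -58], [0, 0, -75], [0, 0, -92], [0, 0, -108], [0, 0, -120]], dr=[[0, 0, 0], [0, 0, 0], [0, 0, 0], [0, 0, 0], [0, 0, 0], [0, 0, 0], [0, 0, 0], [0, 0, 0], [0, 0, 0], [0, 0, 0]])

```text
time: 54.25
position: [0.5588, -0.2117, 0.1441]
tool_rot: [2.433, 1.982, 0.005]
ft_force: [0.5, 0.1, 0.1]
grip_width: 0.551
grip_force: 0.0
```

```bash
python3 f.py; python3 trk.py|head -1; python3 pin.py; python3 - <<'E'
from h import *
s=get_state();c=cam('wrist',s);im=get_image('wrist')
m=mask(im,(0,150,60),(8,255,255),(240,100,350,260))|mask(im,(172,150,60),(180,255,255),(240,100,350,260))
k=contours(m)[0];b=cv2.boxPoints(cv2.minAreaRect(k));print('handle',cv2.contourArea(k));print(ray(c,b,.018)[:,:2])
c=cam('scene');im=get_image('scene');m=mask(im,(0,0,150),(180,80,255),(325,290,365,330));k=contours(m)[0];print('dish',cv2.boundingRect(k))
i0=cv2.imread('pics/scene0.png')[:,:,::-1].copy();print('dish0',cv2.boundingRect(contours(mask(i0,(0,0,150),(180,80,255),(325,290,365,330)))[0]))
E
```

```text
54.25 [ 0.5588 -0.2117  0.1441] [ 0.202   0.9794 -0.0001]
F [ 0.3681 -0.2281  0.3023] M [-0.0628 -0.1121 -0.0122] w 0.5510452080603083
13 median flow [ 0.0441 -1.3921] alpha -0.08485044615013525 ledge mm -8.060792384262848 slide,side mm [-10.003    0.2087] yaw 0.004876776143661616 rms 0.43640438462986375
side 35 (np.int64(177), np.int64(196), np.float64(192.3), np.float64(250.1)) -> side 11 (np.int64(177), np.int64(196), np.float64(193.9), np.float64(249.5)) -> 
side 53 (np.int64(294), np.int64(308), np.float64(303.2), np.float64(274.4)) -> side 31 (np.int64(294), np.int64(302), np.float64(299.1), np.float64(272.7)) -> 
scene 131 (np.int64(180), np.int64(196), np.float64(187.1), np.float64(186.5)) -> scene 120 (np.int64(180), np.int64(196), np.float64(187.1), np.float64(185.4)) -> 
scene 50 (np.int64(282), np.int64(299), np.float64(289.5), np.float64(163.6)) -> scene 0 None -> 
handle 2023.5
[[ 0.5517 -0.1787]
 [ 0.5752 -0.1836]
 [ 0.5595 -0.2644]
 [ 0.5341 -0.2591]]
dish (330, 296, 30, 28)
dish0 (330, 296, 30, 28)
```

Request:
send_rows(xyz=[[-10, 0, -8], [-30, 0, -20], [-50, 0, -30], [-75, 0, -40], [-100, 0, -50], [-125, 0, -60], [-150, 0, -70], [-170, 0, -80], [-180, 0, -80], [-180, 0, -80]], dr=[[0, 0, 0], [0, 0, 0], [0, 0, 0], [0, 0, 0], [0, 0, 0], [0, 0, 0], [0, 0, 0], [0, 0, 0], [0, 0, 0], [0, 0, 0]])

```text
time: 55.58
position: [0.5197, -0.3919, 0.2209]
tool_rot: [2.439, 1.977, 0.0]
ft_force: [-0.4, -0.0, -0.9]
grip_width: 0.552
grip_force: 0.0
```

```bash
python3 - <<'E'
from h import *
i0=cv2.imread('pics/scene0.png')[:,:,::-1].copy();i1=get_image('scene');cv2.imwrite('pics/scene_end.png',i1[:,:,::-1]);s0=cv2.imread('pics/side0.png')[:,:,::-1].copy();s1=get_image('side')
for nm,ims,box in (('scene',(i0,i1),(276,155,296,178)),('scene',(i0,i1),(184,182,205,202)),('side',(s0,s1),(184,242,204,260)),('side',(s0,s1),(290,262,315,285))):
    for im in ims:
        h=cv2.cvtColor(im,cv2.COLOR_RGB2HSV);m=mask(im,(3,170,150),(24,255,255),box);xs=np.where(m>0);
        if nm=='side':m=mask(im,(3,120,140),(24,255,255),box);xs=np.where(m>0)
        print(nm,len(xs[0]),(xs[1].min(),xs[1].max(),xs[0].min(),xs[0].max()) if len(xs[0]) else None,end=' | ')
    print()
print(get_state()['time'],get_state()['position'])
E
```

```text
scene 14 (np.int64(285), np.int64(288), np.int64(164), np.int64(168)) | scene 0 None | 
scene 22 (np.int64(188), np.int64(194), np.int64(191), np.int64(195)) | scene 11 (np.int64(193), np.int64(196), np.int64(190), np.int64(193)) | 
side 22 (np.int64(190), np.int64(195), np.int64(248), np.int64(253)) | side 7 (np.int64(195), np.int64(196), np.int64(250), np.int64(254)) | 
side 27 (np.int64(298), np.int64(307), np.int64(273), np.int64(279)) | side 21 (np.int64(298), np.int64(301), np.int64(271), np.int64(277)) | 
55.6833 [ 0.5212 -0.3869  0.2198]
```

```bash
python3 -c "
from bench import *
print(close_job())"
```

```text
the job is handed in; nothing more can be done
None
```

The job is handed in: both shoe pins have drawn in by about their full travel, the block rests on the shoes, the bar lies flat near where it started, and the dish has not moved; but the first lift stalled short of releasing the shoes and slid the block 10 mm, so I pushed it back with the toe (about 30 N) and re-lifted, and the block sits about 10 mm nearer the fulcrum than at the start.

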